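# Shake desiccant tablets over a sample tray

### The job

Lay the full, standing tablet tube in the sloping rest with its mouth up and let go of it; then take it again round its middle and shake all five desiccant tablets evenly over the metal tray, so that each of the three bays gets one to three of them. Put the empty tube back in the sloping rest; do not touch the tablets with the gripper and leave the other things on the desk where they are.

Things in the scene. Friction and masses are not known exactly. Their poses are not given: they have to be found in the camera images.
- tube: White round tablet tube, loose, 48 mm outside diameter, 140 mm long, smooth, closed at the bottom (5 mm thick), fully open at the top (bore 39 mm), 120 g empty, standing upright with five tablets stacked in it at the start. Origin: centre of its closed underside; +z runs along it to the mouth. Its yaw means nothing (it is round).
- tube_mouth (a point): Centre of the tube's open mouth, 140 mm from its underside. Tablets slide out once the mouth points down by about 15 to 25 degrees: one behind another, slowly if only just tilted enough, and they stop if the tube is levelled again. Jerking the tube along its length also moves them on.
- rest: Bare aluminium sloping rest, fixed: a V gutter (42 mm wide, 85 mm long) rising at 45 degrees towards its own -y, with a stop (below the tube's middle line) at its low end; a tube slides down to the stop by itself. Foot plate 75 (x) by 140 (y) by 8 mm. Origin: under the plate, 5 mm to +y of its middle. A seated tube has its upper 55 mm beyond the gutter and both sides free for fingers.
- rest_foot (a point): Where the centre of the tube's underside lies when the tube is seated in the rest: at (0, +50, 36) mm in the rest's frame.
- rest_mouth (a point): Where the centre of the tube's mouth lies when the tube is seated in the rest: at (0, -49, 135) mm in the rest's frame (up the slope at 45 degrees).
- tray: Bare steel open tray, fixed to the desk, 130 mm (its x) by 310 mm (its y) by 40 mm high, walls and floor 4 mm, with two cross walls of full height that part it into three equal bays in a row along its y, each about 100 mm (y) by 122 mm (x): bay centres at y = +103, 0 and -103 mm in its frame. Origin: centre of its underside.
- tab1: Centre of desiccant tablet 1, a loose white round tablet, 28 mm in diameter and 22 mm thick, 15 g (number 1 from the bottom of the stack in the tube at the start; all five are alike).
- tab2: Centre of desiccant tablet 2, a loose white round tablet, 28 mm in diameter and 22 mm thick, 15 g (number 2 from the bottom of the stack in the tube at the start; all five are alike).
- tab3: Centre of desiccant tablet 3, a loose white round tablet, 28 mm in diameter and 22 mm thick, 15 g (number 3 from the bottom of the stack in the tube at the start; all five are alike).
- tab4: Centre of desiccant tablet 4, a loose white round tablet, 28 mm in diameter and 22 mm thick, 15 g (number 4 from the bottom of the stack in the tube at the start; all five are alike).
- tab5: Centre of desiccant tablet 5, a loose white round tablet, 28 mm in diameter and 22 mm thick, 15 g (number 5 from the bottom of the stack in the tube at the start; all five are alike).
- dropper: Bystander: small white dropper bottle with a pointed cap, 26 mm across, 62 mm tall, loose, standing. Origin: centre of its underside.
- marker: Bystander: black pen, 138 mm long, lying, loose. Origin: under its middle; it lies along its y.
- tube_w: Bystander: capped sample tube, 88 mm long and 16 mm thick, lying, loose. Origin: under its middle; it lies along its y.
Not all that is in view belongs to the job. There is more than one size of the rest; the one meant has the size given above.

How it is judged (in metres and radians):
On the way, in this order (a step that is already met when the one before it is completed fails the run):
1. the full tube lies in the sloping rest, mouth up, let go (distance between tube and rest_foot below 0.015 m and distance between tube_mouth and rest_mouth below 0.02 m and contact force between the fingers and tube below 0.1 N and linear speed of tube below 0.03 m/s and height (world z) of each of tab1, tab2, tab3, tab4, tab5 above 0.03 m), for 0.2 s.
2. the tube is held again, well below its mouth, with the mouth downwards over the tray, and the first tablet has come out of it into the tray (contact force between the fingers and tube above 0.5 N and distance between the grasp point and tube_mouth above 0.04 m and angle between tube's own z axis and vertical above 1.6 rad and height (world z) of tube_mouth above 0.045 m and horizontal distance between tube_mouth and tray below 0.25 m and ((z of tab1 in the frame of tray below 0.045 m and x of tab1 in the frame of tray between -0.066 and 0.066 m and y of tab1 in the frame of tray between -0.156 and 0.156 m) or (z of tab2 in the frame of tray below 0.045 m and x of tab2 in the frame of tray between -0.066 and 0.066 m and y of tab2 in the frame of tray between -0.156 and 0.156 m) or (z of tab3 in the frame of tray below 0.045 m and x of tab3 in the frame of tray between -0.066 and 0.066 m and y of tab3 in the frame of tray between -0.156 and 0.156 m) or (z of tab4 in the frame of tray below 0.045 m and x of tab4 in the frame of tray between -0.066 and 0.066 m and y of tab4 in the frame of tray between -0.156 and 0.156 m) or (z of tab5 in the frame of tray below 0.045 m and x of tab5 in the frame of tray between -0.066 and 0.066 m and y of tab5 in the frame of tray between -0.156 and 0.156 m))).
At the end, for the whole second after the job is handed in: All five tablets lie at rest in the tray, at least one and at most three of them in each of its three bays, and the empty tube lies let go in the sloping rest, mouth up (underside centre within 15 mm and mouth centre within 20 mm of their seats) (distance between tube and rest_foot below 0.015 m and distance between tube_mouth and rest_mouth below 0.02 m and contact force between the fingers and tube below 0.1 N and linear speed of each of tube, tab1, tab2, tab3, tab4, tab5 below 0.03 m/s and z of each of tab1, tab2, tab3, tab4, tab5 in the frame of tray below 0.065 m and x of tab1 in the frame of tray between -0.066 and 0.066 m and y of tab1 in the frame of tray between -0.156 and 0.156 m and x of tab2 in the frame of tray between -0.066 and 0.066 m and y of tab2 in the frame of tray between -0.156 and 0.156 m and x of tab3 in the frame of tray between -0.066 and 0.066 m and y of tab3 in the frame of tray between -0.156 and 0.156 m and x of tab4 in the frame of tray between -0.066 and 0.066 m and y of tab4 in the frame of tray between -0.156 and 0.156 m and x of tab5 in the frame of tray between -0.066 and 0.066 m and y of tab5 in the frame of tray between -0.156 and 0.156 m and (y of tab1 in the frame of tray between 0.0505 and 0.156 m or y of tab2 in the frame of tray between 0.0505 and 0.156 m or y of tab3 in the frame of tray between 0.0505 and 0.156 m or y of tab4 in the frame of tray between 0.0505 and 0.156 m or y of tab5 in the frame of tray between 0.0505 and 0.156 m) and (y of tab1 in the frame of tray between -0.0505 and 0.0505 m or y of tab2 in the frame of tray between -0.0505 and 0.0505 m or y of tab3 in the frame of tray between -0.0505 and 0.0505 m or y of tab4 in the frame of tray between -0.0505 and 0.0505 m or y of tab5 in the frame of tray between -0.0505 and 0.0505 m) and (y of tab1 in the frame of tray between -0.156 and -0.0505 m or y of tab2 in the frame of tray between -0.156 and -0.0505 m or y of tab3 in the frame of tray between -0.156 and -0.0505 m or y of tab4 in the frame of tray between -0.156 and -0.0505 m or y of tab5 in the frame of tray between -0.156 and -0.0505 m)); the robot touches nothing.
It fails at once if a tablet is touched by the gripper (contact force between the fingers and tab1 above 0.3 N or contact force between the fingers and tab2 above 0.3 N or contact force between the fingers and tab3 above 0.3 N or contact force between the fingers and tab4 above 0.3 N or contact force between the fingers and tab5 above 0.3 N).
It fails at once if a bystander (dropper bottle, pen, sample tube) is moved by more than 40 mm (distance of any of dropper, marker, tube_w from where it was at the start of the episode above 0.04 m).
It also fails if it takes over 64 s, if anything falls off the work surface, if the arm or the gripper's body presses on something with over 40 N, if the wrist force passes 120 N, or if a joint passes its speed limit or range.

### The arm

A 7-joint arm with a two-finger parallel gripper is mounted at the origin on a cart in front of the work surface, level with it; the furniture and walls round the work are solid. World frame = base frame: x ahead of the robot, y to its left, z up, the work surface at z = 0. Lengths are in m, angles in degrees, forces in N, time in s.
With the tool pointing down it reaches from about 0.425 to 0.875 m from the base axis. Payload 4.7 kg.
Tool frame: the origin (TCP) lies on the centre line of the jaws, within the pads' length; the fingertips stand 8 mm ahead of it and the grasp point (between the pads) lies 11 mm behind it; z points along the fingers, y is the direction in which the jaws open and shut (so a half turn about z gives the same grasp; the last joint's range is limited). The gripper opens to 87 mm and grips with 3 to 60 N. Pads are 19 mm wide; open, the fingers measure 117 mm over their backs; the gripper's body (75 mm by 190 mm) begins 51 mm behind the grasp point.
Start: joints at [-64.624, 18.392, -4.016, 83.108, 1.295, 78.541, -3.26], TCP at [0.27, 0.591, 0.231] pointing down, gripper open.
Joint ranges: [-163.93, 163.93], [-17.29, 119.83], [-79.2, 71.16], [3.27, 140.29], [-89.18, 269.18], [5.43, 117.66], [-154.24, 154.24]. Speed limits (degrees/s): [147.25, 147.25, 180, 180, 180, 180, 180].

### API

Orientations are given as [roll, pitch, yaw] about the fixed x, y, z axes, in that order (R = Rz(yaw) Ry(pitch) Rx(roll)).
In Python, from cell import status, vision, workorder gives the robot as it stands.
- The arm moves only by the tool step_arm, never from a script. Its argument "series" is a list of rows, each an object of numbers: "ax", "ay", "az": the turn, a rotation vector about the world's x, y, z in degrees; "x", "y", "z": the shift along the world's x, y, z in m; "claw": the opening in per cent of the stroke, from 0 (shut) to 100 (fully open). In form: [{"ax": .., "ay": .., "az": .., "x": .., "y": .., "z": .., "claw": ..}, ...]. A call has 1 to 12 rows; each row is the pose to reach, as a shift and turn from the pose commanded when the call began; what a row does not reach only later rows make up. A row lasts 1/10 s, in which the tool goes at most 50 mm and 8.59 degrees, less where a joint would pass 70% of its speed; a pose out of reach is approached as far as the arm can. A call with a gripper value outside its range is refused whole. The fingers move at their own pace and stop on an object; "squeeze" is the grip in N (left out, the last holds). Time passes only in rows, so rows that repeat a pose let the fingers close. It gives the time, the measured TCP pose, the force and the opening at its end, in the units of the state.
- status.get_obs(): the state, without advancing time (a new reading comes with each control period).
- vision.read_camera(name): name is "side" or "top" or "wrist"; returns the picture (384x512x3 uint8, red, green, blue); there is no depth.
- vision.camera_params(name): a dict with "fovy" (degrees; the focal length in pixels is half the picture's height over the tangent of half this angle, whatever the lens; pixels are square), "cx", "cy" (the principal point, pixels), "eye" and "orientation" of the camera in the world; the wrist camera has in their place "tool_from_camera" (4x4, takes a point from camera to tool coordinates, whose origin is the TCP and whose axes are the flange's). Camera axes: x right, y down, z forward; pixel columns grow to the right and rows downward; lengths in m; the calibration is good to about 2 mm. A picture is of the moment at which its call begins: read the wrist's pose just before it. camera_params takes no time and is no camera call.
- workorder.sign_off(): hands the job in, once; it reports no verdict.
The state is a dict: "time_s": time; "qpos": joint angles; "joint_velocities": joint speeds; "effort": joint torques, N m; "tool_pos": TCP position; "tool_rot": TCP orientation; "force": force on the tool from outside, world axes, zero at the start; "wrist_torque": the same for the moment, N m; "grip_width": finger opening in m.
Only numpy, scipy, OpenCV 4.12 (cv2) and the standard library are available. Lean on these libraries where they do the work, as an engineer would, in place of code of your own. Each camera call takes 0.05 s, during which the arm holds its last target.

## Working session

There is one attempt and no reset: what is moved stays moved. The work goes in short steps, Python scripts to look and compute and a tool call to move; the robot and the scene stay as the last step left them, time stands still between calls to the robot, and variables do not carry over. Pictures are saved under pics/ and viewed, and the job is handed in when it is done.

Besides the shell and the picture viewer there is one more tool, called after ">>>" by a JSON object that holds its "op" and its "data". step_arm: Moves the arm, as the interface text tells. Its arguments: {"type":"object","properties":{"series":{"type":"array"},"squeeze":{"type":"number"}},"required":["series"]}

```bash
ls; mkdir -p pics; cat > h.py <<'E'
import numpy as np, cv2
from cell import status, vision, workorder
from scipy.spatial.transform import Rotation as R
def snap(n,f):
    im=vision.read_camera(n); cv2.imwrite('pics/'+f,im[:,:,::-1]); return im
E
python3 - <<'E'
from h import *
o=status.get_obs(); print(o)
for n in ['side','top','wrist']:
    p=vision.camera_params(n); print(n,p)
snap('top','top0.png'); snap('side','side0.png')
E
```

```text
pics
{'time_s': 0.0, 'qpos': array([-64.62281237,  18.44106729,  -4.01503555,  83.17544527,
         1.29496927,  78.54079961,  -3.26260576]), 'joint_velocities': array([-0.02093477, -0.07546147, -0.0214898 ,  0.13155403, -0.02949776,
        0.07128173, -0.00186248]), 'effort': array([-5.30077068e-04, -4.91278625e+01, -4.04010219e-01, -3.12536681e+01,
       -6.37335679e-02,  4.35391255e-02,  1.71747201e-04]), 'tool_pos': array([0.27009027, 0.59063006, 0.22943392]), 'tool_rot': array([-1.79887929e+02,  5.89595258e-03,  1.55429497e+02]), 'force': array([-0.70726702, -0.47172877, -0.80091894]), 'wrist_torque': array([ 0.059335  , -0.01147516, -0.00566276]), 'grip_width': 0.08724710437559441}
side {'fovy': 46.56895904082551, 'cx': 250.35749527563837, 'cy': 190.35096290319865, 'eye': array([ 0.35761334, -1.02195078,  1.09433371]), 'orientation': array([-128.98933668,   -0.33891173,   -7.73446073])}
top {'fovy': 44.76723145190138, 'cx': 255.7804628223428, 'cy': 192.1082303319323, 'eye': array([0.45955546, 0.213442  , 1.42279764]), 'orientation': array([-175.74311983,    1.17845901,  -91.32257681])}
wrist {'fovy': 67.61131687934393, 'cx': 255.2951564752613, 'cy': 188.06593526450075, 'tool_from_camera': array([[-3.49851467e-04, -9.56063301e-01, -2.93160095e-01,
         8.12057362e-02],
       [ 9.99999910e-01, -4.04680824e-04,  1.26378212e-04,
        -8.27832348e-04],
       [-2.39461839e-04, -2.93160024e-01,  9.56063357e-01,
        -1.53460403e-01],
       [ 0.00000000e+00,  0.00000000e+00,  0.00000000e+00,
         1.00000000e+00]])}
```

View pics/top0.png

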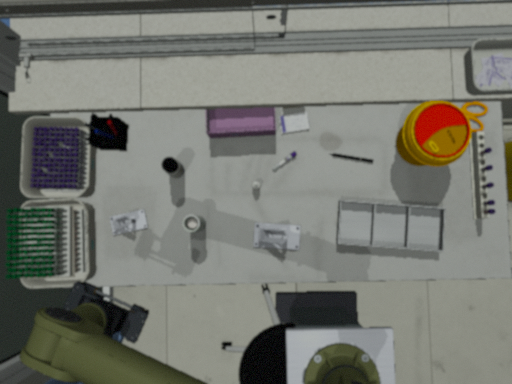

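View pics/side0.png

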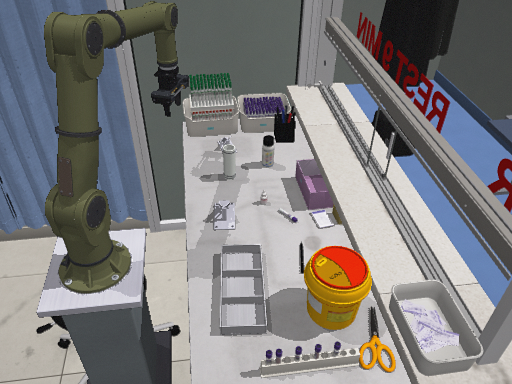

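```bash
cat >> h.py <<'E'
def cam(n,obs=None):
    p=vision.camera_params(n); f=192/np.tan(np.radians(p['fovy']/2))
    if n=='wrist':
        o=obs; T=np.eye(4);T[:3,:3]=R.from_euler('xyz',o['tool_rot'],degrees=True).as_matrix();T[:3,3]=o['tool_pos']
        T=T@p['tool_from_camera']; return f,p['cx'],p['cy'],T[:3,3],T[:3,:3]
    return f,p['cx'],p['cy'],np.array(p['eye']),R.from_euler('xyz',p['orientation'],degrees=True).as_matrix()
def ray(c,u,v):
    f,cx,cy,e,M=c; d=M@np.array([(u-cx)/f,(v-cy)/f,1]); return e,d/np.linalg.norm(d)
def onz(c,u,v,z):
    e,d=ray(c,u,v); return e+d*(z-e[2])/d[2]
def proj(c,P):
    f,cx,cy,e,M=c; q=M.T@(np.array(P)-e); return np.array([cx+f*q[0]/q[2],cy+f*q[1]/q[2]])
def tri(c1,p1,c2,p2):
    a,d=ray(c1,*p1); b,e=ray(c2,*p2)
    s=np.linalg.lstsq(np.c_[d,-e],b-a,rcond=None)[0]; P,Q=a+s[0]*d,b+s[1]*e
    return (P+Q)/2,np.linalg.norm(P-Q)
E
python3 - <<'E'
from h import *
t=cv2.imread('pics/top0.png'); s=cv2.imread('pics/side0.png')
a=cv2.resize(t[180:280,90:310],None,fx=3.6,fy=3.6,interpolation=cv2.INTER_CUBIC)
cv2.imwrite('pics/t1.png',a)
cv2.imwrite('pics/t2.png',cv2.resize(t[190:260,325:455],None,fx=6,fy=6,interpolation=cv2.INTER_CUBIC))
cv2.imwrite('pics/s1.png',cv2.resize(s[120:240,180:320],None,fx=5,fy=5,interpolation=cv2.INTER_CUBIC))
c=cam('top')
for u,v in [(128,222),(277,236),(193,222),(390,226),(340,200),(338,248),(442,208),(440,252)]: print(u,v,onz(c,u,v,0.0).round(3),onz(c,u,v,0.04).round(3),onz(c,u,v,.14).round(3))
E
```

```text
128 222 [0.484 0.634 0.   ] [0.483 0.622 0.04 ] [0.482 0.592 0.14 ]
277 236 [0.431 0.179 0.   ] [0.432 0.18  0.04 ] [0.434 0.182 0.14 ]
193 222 [0.479 0.434 0.   ] [0.479 0.428 0.04 ] [0.477 0.412 0.14 ]
390 226 [ 0.453 -0.164  0.   ] [ 0.453 -0.153  0.04 ] [ 0.454 -0.126  0.14 ]
340 200 [ 0.536 -0.016  0.   ] [ 0.534 -0.009  0.04 ] [0.528 0.007 0.14 ]
338 248 [ 0.391 -0.004  0.   ] [0.393 0.002 0.04 ] [0.397 0.017 0.14 ]
442 208 [ 0.504 -0.323  0.   ] [ 0.503 -0.307  0.04 ] [ 0.5  -0.27  0.14]
440 252 [ 0.372 -0.31   0.   ] [ 0.374 -0.295  0.04 ] [ 0.381 -0.258  0.14 ]
```

View pics/t1.png

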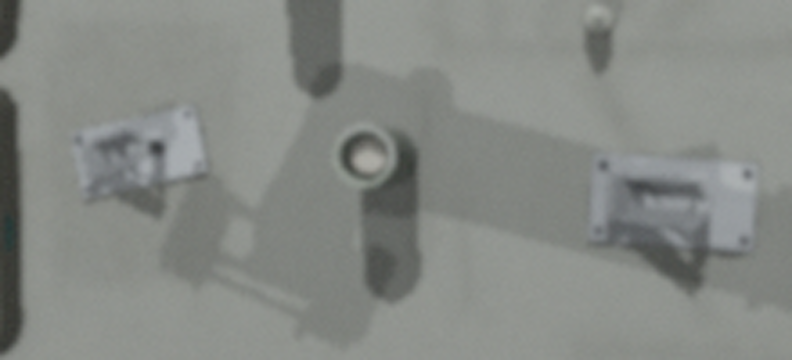

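View pics/t2.png

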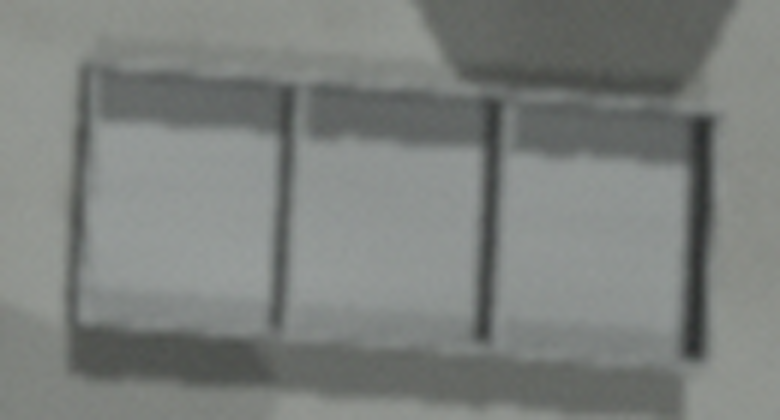

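View pics/s1.png

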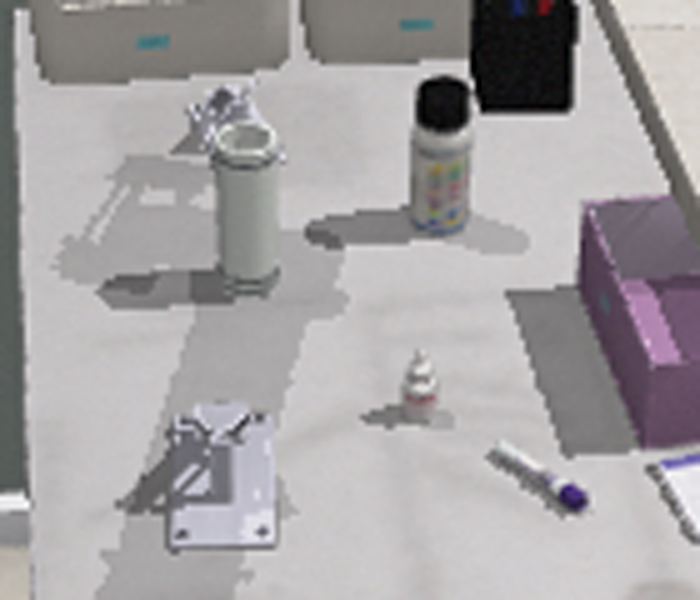

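```bash
python3 - <<'E'
from h import *
c=cam('top'); s=cam('side')
T=lambda a,o,k:[(x/k+o[0],y/k+o[1]) for x,y in a]
tr=[onz(c,*p,.04) for p in T([(85,65),(712,115),(702,358),(72,328)],(325,190),6)]
rs=[onz(c,*p,.008) for p in T([(598,152),(759,165),(752,253),(590,240)],(90,180),3.6)]
r2=[onz(c,*p,.008) for p in T([(73,130),(188,103),(210,175),(85,200)],(90,180),3.6)]
for q in (tr,rs,r2):
    q=np.array(q); print(q.round(3).tolist(), q.mean(0).round(4),[np.linalg.norm(q[i]-q[i-1]).round(4) for i in range(4)], np.degrees(np.arctan2(*(q[0]-q[1]+q[3]-q[2])[[1,0]])))
print(tri(c,(191.9,223.1),s,(228.8,148)), onz(c,191.9,223.1,.14))
for p in T([(180,410),(268,412),(275,547),(167,548)],(180,120),5): print(onz(s,*p,.008).round(3))
E
```

```text
[[0.531, -0.007, 0.04], [0.499, -0.312, 0.04], [0.381, -0.301, 0.04], [0.402, 0.004, 0.04]] [ 0.4534 -0.1539  0.04  ] [np.float64(0.1293), np.float64(0.3071), np.float64(0.1187), np.float64(0.3061)] 85.0115651964216
[[0.474, 0.241, 0.008], [0.46, 0.106, 0.008], [0.387, 0.114, 0.008], [0.401, 0.25, 0.008]] [0.4304 0.1779 0.008 ] [np.float64(0.0739), np.float64(0.1356), np.float64(0.0737), np.float64(0.1359)] 84.1136090508593
[[0.503, 0.686, 0.008], [0.524, 0.588, 0.008], [0.462, 0.569, 0.008], [0.444, 0.676, 0.008]] [0.4832 0.6296 0.008 ] [np.float64(0.0602), np.float64(0.1002), np.float64(0.064), np.float64(0.1079)] 100.85378631154835
(array([0.47455332, 0.41579703, 0.13805448]), np.float64(0.00024070315974444767)) [0.47441085 0.41550048 0.14      ]
[0.408 0.255 0.008]
[0.473 0.244 0.008]
[0.462 0.099 0.008]
[0.387 0.108 0.008]
```

>>> {"op": "step_arm", "data": {"series": [{"x":0.02,"y":-0.03,"z":0.03,"az":-8},{"x":0.04,"y":-0.06,"z":0.06,"az":-16},{"x":0.06,"y":-0.09,"z":0.09,"az":-24},{"x":0.08,"y":-0.12,"z":0.12,"az":-32},{"x":0.1,"y":-0.15,"z":0.13,"az":-40},{"x":0.12,"y":-0.18,"z":0.13,"az":-48},{"x":0.14,"y":-0.21,"z":0.13,"az":-56},{"x":0.16,"y":-0.24,"z":0.13,"az":-64},{"x":0.17,"y":-0.26,"z":0.13,"az":-71},{"x":0.17,"y":-0.26,"z":0.13,"az":-71},{"x":0.17,"y":-0.26,"z":0.13,"az":-71}]}}

```text
invalid input
```

```bash
python3 - <<'E'
from h import *
o=status.get_obs(); print(o)
snap('wrist','w1.png')
E
```

```text
{'time_s': 0.1, 'qpos': array([-64.62357381,  18.43375798,  -4.0178843 ,  83.16770807,
         1.29281268,  78.53930227,  -3.25903842]), 'joint_velocities': array([-0.01421758, -0.08194443, -0.10161779, -0.20151531,  0.10110224,
       -0.03520984, -0.12557035]), 'effort': array([-2.04312232e-04, -4.92572343e+01, -4.05811518e-01, -3.13399887e+01,
       -6.41949079e-02,  3.94313259e-02,  5.33943262e-05]), 'tool_pos': array([0.27007048, 0.59071942, 0.2295849 ]), 'tool_rot': array([-1.79904349e+02,  2.49228946e-03,  1.55435924e+02]), 'force': array([-0.22982717,  0.05704873,  0.98830087]), 'wrist_torque': array([ 0.02046095,  0.00069226, -0.0112458 ]), 'grip_width': 0.08701844436783963}
```

View pics/w1.png

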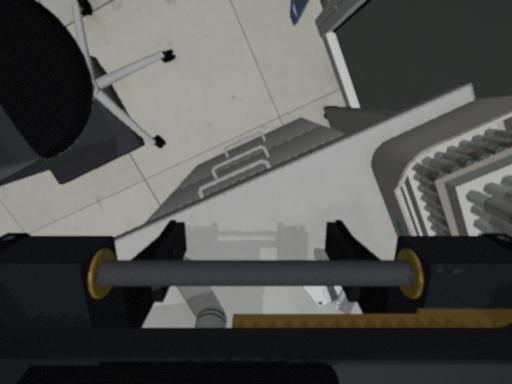

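>>> {"op": "step_arm", "data": {"series": [{"x":0.02,"y":-0.03,"z":0.03,"ax":0,"ay":0,"az":-8,"claw":100},{"x":0.03,"y":-0.07,"z":0.06,"ax":0,"ay":0,"az":-16,"claw":100},{"x":0.05,"y":-0.11,"z":0.08,"ax":0,"ay":0,"az":-24,"claw":100},{"x":0.07,"y":-0.15,"z":0.1,"ax":0,"ay":0,"az":-32,"claw":100},{"x":0.09,"y":-0.19,"z":0.1,"ax":0,"ay":0,"az":-40,"claw":100},{"x":0.11,"y":-0.23,"z":0.1,"ax":0,"ay":0,"az":-48,"claw":100},{"x":0.12,"y":-0.27,"z":0.1,"ax":0,"ay":0,"az":-56,"claw":100},{"x":0.14,"y":-0.31,"z":0.1,"ax":0,"ay":0,"az":-64,"claw":100},{"x":0.15,"y":-0.35,"z":0.1,"ax":0,"ay":0,"az":-71,"claw":100},{"x":0.16,"y":-0.39,"z":0.1,"ax":0,"ay":0,"az":-71,"claw":100},{"x":0.16,"y":-0.43,"z":0.1,"ax":0,"ay":0,"az":-71,"claw":100},{"x":0.16,"y":-0.46,"z":0.1,"ax":0,"ay":0,"az":-71,"claw":100}], "squeeze": 15}}

```text
time_s: 1.35
tool_pos: [0.4303, 0.1281, 0.3304]
tool_rot: [-180.0, 0.0, 84.3]
force: [0.5, -0.5, 0.7]
grip_width: 0.0872
```

```bash
python3 - <<'E'
from h import *
o=status.get_obs(); print(o)
snap('wrist','w1.png')
E
```

```text
{'time_s': 1.35, 'qpos': array([-42.55680637,  -9.35440031,  19.81197762, 100.97817644,
         3.17246536,  87.85203581, -28.83334465]), 'joint_velocities': array([ 12.24044318, -14.37151613,  14.69878044,  10.85469898,
         6.21632289,   1.67559395,  27.02343744]), 'effort': array([ -1.13637239, -19.46707428,  -2.63015561, -31.87350869,
        -0.18691126,   0.08576747,  -0.42361784]), 'tool_pos': array([0.43034062, 0.12813614, 0.33041994]), 'tool_rot': array([-1.79990738e+02,  1.89519820e-02,  8.42747931e+01]), 'force': array([ 0.50501432, -0.5141684 ,  0.6889862 ]), 'wrist_torque': array([-0.08753034, -0.00118116, -0.00896355]), 'grip_width': 0.0871502751350806}
```

View pics/w1.png

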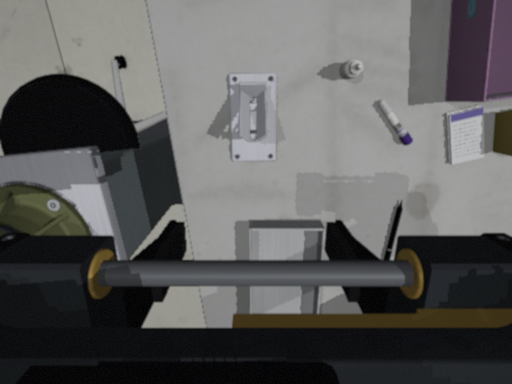

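```bash
python3 - <<'E'
from h import *
o=status.get_obs(); print(o['tool_pos'],o['tool_rot'],o['qpos'].round(1))
im=snap('wrist','w2.png')[:,:,::-1]
cv2.imwrite('pics/w2c.png',cv2.resize(im[60:170,205:305],None,fx=5.4,fy=5.4,interpolation=cv2.INTER_CUBIC))
E
```

```text
[0.43084992 0.12308122 0.33086662] [1.79980827e+02 1.08169594e-01 8.39282116e+01] [-42.4  -9.5  20.1 101.    3.4  87.9 -28.7]
```

View pics/w2c.png

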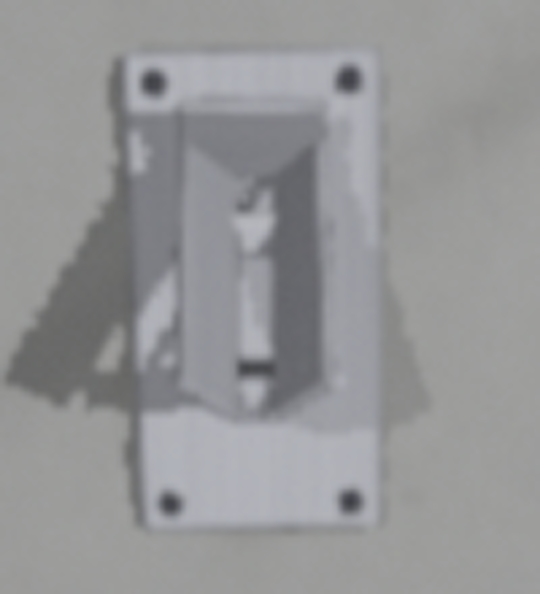

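```bash
python3 - <<'E'
from h import *
o=status.get_obs(); c=cam('wrist',o)
q=np.array([onz(c,x/5.4+205,y/5.4+60,.008) for x,y in [(127,54),(379,48),(379,522),(147,526)]])
print(q.round(4),q.mean(0),[np.linalg.norm(q[i]-q[i-1]).round(4) for i in range(4)])
d=q[0]-q[3]+q[1]-q[2]; print(np.degrees(np.arctan2(d[1],d[0])))
q=np.array([onz(c,x/5.4+205,y/5.4+60,.008) for x,y in [(153,84),(348,80),(350,502),(170,503)]])
print('holes',q.round(4),q.mean(0)); d=q[0]-q[3]+q[1]-q[2]; print(np.degrees(np.arctan2(d[1],d[0])))
E
```

```text
[[0.4023 0.2544 0.008 ]
 [0.4741 0.2485 0.008 ]
 [0.4625 0.112  0.008 ]
 [0.3905 0.1184 0.008 ]] [0.43233338 0.18331534 0.008     ] [np.float64(0.1366), np.float64(0.072), np.float64(0.1369), np.float64(0.0723)]
85.06752780934983
holes [[0.4087 0.2457 0.008 ]
 [0.4645 0.2409 0.008 ]
 [0.454  0.1192 0.008 ]
 [0.3985 0.1248 0.008 ]] [0.43143514 0.18265139 0.008     ]
85.1235552899565
```

>>> {"op": "step_arm", "data": {"series": [{"x":0.006,"y":0.04,"z":0,"ax":-3,"ay":0.3,"az":0,"claw":100},{"x":0.012,"y":0.08,"z":0,"ax":-6,"ay":0.6,"az":0,"claw":100},{"x":0.018,"y":0.12,"z":0,"ax":-9,"ay":0.9,"az":0,"claw":100},{"x":0.024,"y":0.16,"z":-0.01,"ax":-12,"ay":1.1,"az":0,"claw":100},{"x":0.03,"y":0.2,"z":-0.03,"ax":-15,"ay":1.4,"az":0,"claw":100},{"x":0.036,"y":0.24,"z":-0.05,"ax":-18,"ay":1.7,"az":0,"claw":100},{"x":0.042,"y":0.28,"z":-0.07,"ax":-20,"ay":2,"az":0,"claw":100},{"x":0.046,"y":0.31,"z":-0.1,"ax":-22.4,"ay":2.1,"az":0,"claw":100},{"x":0.048,"y":0.326,"z":-0.12,"ax":-22.4,"ay":2.1,"az":0,"claw":100},{"x":0.048,"y":0.326,"z":-0.12,"ax":-22.4,"ay":2.1,"az":0,"claw":100},{"x":0.048,"y":0.326,"z":-0.12,"ax":-22.4,"ay":2.1,"az":0,"claw":100},{"x":0.048,"y":0.326,"z":-0.12,"ax":-22.4,"ay":2.1,"az":0,"claw":100}]}}

```text
time_s: 2.65
tool_pos: [0.4793, 0.4563, 0.2128]
tool_rot: [179.8, 22.4, 84.3]
force: [-0.3, -0.2, 1.0]
grip_width: 0.0871
```

```bash
python3 - <<'E'
from h import *
o=status.get_obs(); print(o['time_s'],o['tool_pos'],o['tool_rot'],o['qpos'].round(1))
M=R.from_euler('xyz',o['tool_rot'],degrees=True).as_matrix(); print(M)
snap('wrist','w3.png')
E
```

```text
2.65 [0.47928287 0.45625447 0.21278036] [179.77547486  22.40394281  84.26806748] [-57.5  34.6   8.5  65.8   7.9  98.3 -55.5]
[[ 0.09233577  0.99514159 -0.0341661 ]
 [ 0.91989727 -0.09838746 -0.37961682]
 [-0.381134    0.00362291 -0.92451271]]
```

View pics/w3.png

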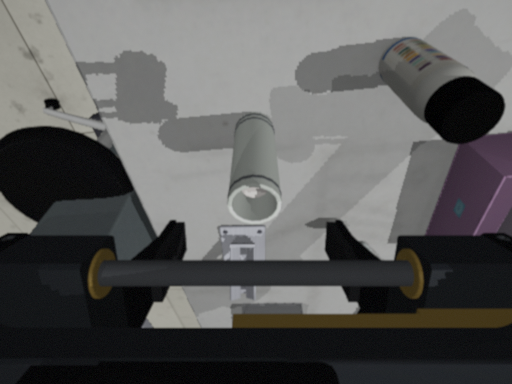

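```bash
python3 - <<'E'
from h import *
o=status.get_obs(); c=cam('wrist',o)
print(proj(c,(.4745,.4157,.14)),proj(c,(.4745,.4157,.0)), onz(c,255,199.5,.14))
im=cv2.imread('pics/w3.png'); cv2.imwrite('pics/w3c.png',cv2.resize(im[100:240,200:310],None,fx=4,fy=4))
E
```

```text
[254.7423344  207.50376975] [254.52023651 131.0321583 ] [0.47566595 0.42506516 0.14      ]
```

View pics/w3c.png

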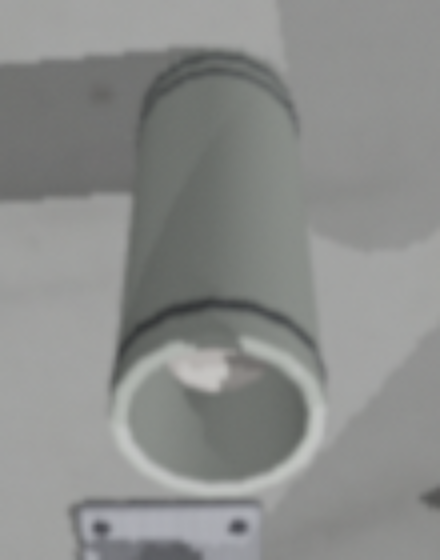

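>>> {"op": "step_arm", "data": {"series": [{"x":-0.001,"y":-0.012,"z":-0.03,"ax":0,"ay":0,"az":0,"claw":100},{"x":-0.002,"y":-0.024,"z":-0.06,"ax":0,"ay":0,"az":0,"claw":100},{"x":-0.003,"y":-0.035,"z":-0.09,"ax":0,"ay":0,"az":0,"claw":100},{"x":-0.004,"y":-0.044,"z":-0.112,"ax":0,"ay":0,"az":0,"claw":100},{"x":-0.004,"y":-0.044,"z":-0.112,"ax":0,"ay":0,"az":0,"claw":100},{"x":-0.004,"y":-0.044,"z":-0.112,"ax":0,"ay":0,"az":0,"claw":100},{"x":-0.004,"y":-0.044,"z":-0.112,"ax":0,"ay":0,"az":0,"claw":100}]}}

```text
time_s: 3.4
tool_pos: [0.4753, 0.4145, 0.1013]
tool_rot: [179.8, 22.3, 84.4]
force: [-0.1, -0.3, -0.0]
grip_width: 0.087
```

```bash
python3 - <<'E'
from h import *
o=status.get_obs(); print(o['time_s'],o['tool_pos'],o['tool_rot'],o['force'])
snap('wrist','w4.png');snap('side','s4.png')
im=cv2.imread('pics/s4.png'); cv2.imwrite('pics/s4c.png',cv2.resize(im[80:220,170:310],None,fx=4,fy=4))
E
```

```text
3.4 [0.47531602 0.41452442 0.10125077] [179.75980844  22.27635495  84.36230835] [-0.05283667 -0.2994096  -0.04477984]
```

View pics/s4c.png

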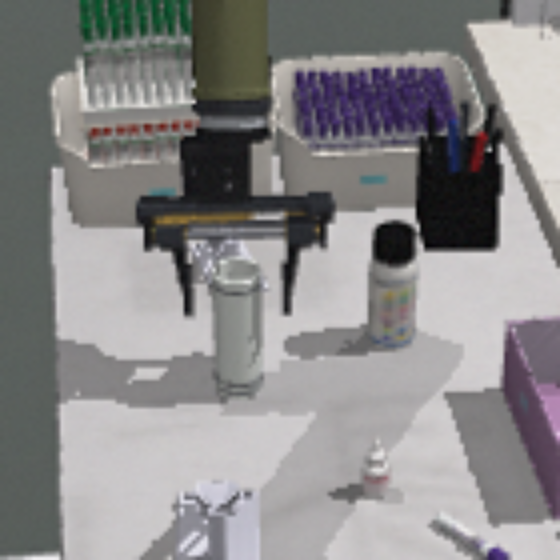

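View pics/w4.png

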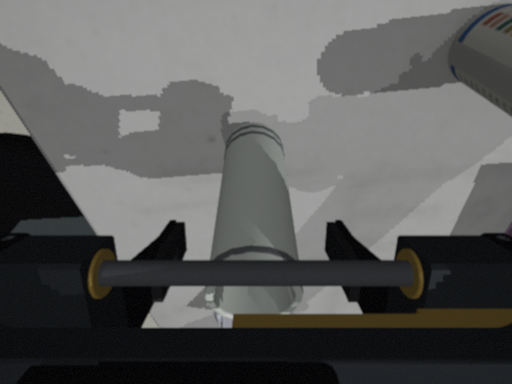

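>>> {"op": "step_arm", "data": {"series": [{"x":0,"y":0,"z":0,"ax":0,"ay":0,"az":0,"claw":0},{"x":0,"y":0,"z":0,"ax":0,"ay":0,"az":0,"claw":0},{"x":0,"y":0,"z":0,"ax":0,"ay":0,"az":0,"claw":0},{"x":0,"y":0,"z":0,"ax":0,"ay":0,"az":0,"claw":0},{"x":0,"y":0,"z":0,"ax":0,"ay":0,"az":0,"claw":0},{"x":0,"y":0,"z":0,"ax":0,"ay":0,"az":0,"claw":0},{"x":0,"y":0,"z":0.01,"ax":0,"ay":0,"az":0,"claw":0},{"x":0,"y":0,"z":0.04,"ax":0,"ay":0,"az":0,"claw":0},{"x":0,"y":0,"z":0.08,"ax":0,"ay":0,"az":0,"claw":0},{"x":0,"y":0,"z":0.12,"ax":0,"ay":0,"az":0,"claw":0},{"x":0,"y":0,"z":0.12,"ax":0,"ay":0,"az":0,"claw":0}], "squeeze": 40}}

```text
time_s: 4.6
tool_pos: [0.4765, 0.4149, 0.2258]
tool_rot: [179.5, 22.0, 84.2]
force: [0.3, 0.6, -1.6]
grip_width: 0.0467
```

```bash
python3 - <<'E'
from h import *
o=status.get_obs(); print(o['time_s'],o['tool_pos'],o['tool_rot'],o['force'],o['grip_width'])
snap('wrist','w5.png');snap('side','s5.png')
im=cv2.imread('pics/s5.png'); cv2.imwrite('pics/s5c.png',cv2.resize(im[80:220,170:310],None,fx=4,fy=4))
E
```

```text
4.6 [0.47651601 0.41491108 0.2257696 ] [179.48020181  21.98653377  84.2338046 ] [ 0.25054633  0.59125703 -1.59756109] 0.046694584326407114
```

View pics/s5c.png

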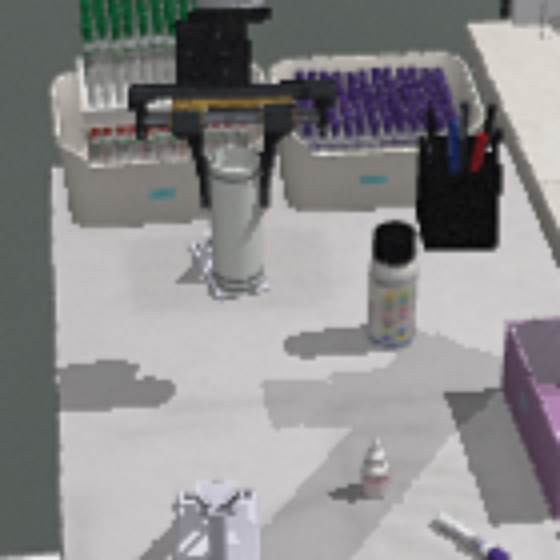

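View pics/w5.png

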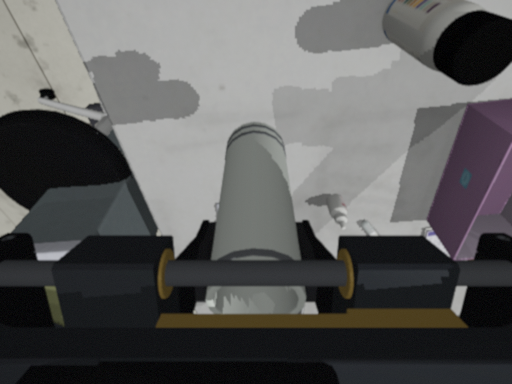

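>>> {"op": "step_arm", "data": {"series": [{"x":-0.003,"y":-0.02,"z":0.01,"ax":3,"ay":-0.3,"az":0,"claw":0},{"x":-0.008,"y":-0.045,"z":0.02,"ax":8,"ay":-0.8,"az":0,"claw":0},{"x":-0.013,"y":-0.075,"z":0.03,"ax":13,"ay":-1.2,"az":0,"claw":0},{"x":-0.018,"y":-0.105,"z":0.03,"ax":18,"ay":-1.7,"az":0,"claw":0},{"x":-0.023,"y":-0.135,"z":0.03,"ax":23,"ay":-2.2,"az":0,"claw":0},{"x":-0.029,"y":-0.165,"z":0.03,"ax":28,"ay":-2.7,"az":0,"claw":0},{"x":-0.034,"y":-0.195,"z":0.02,"ax":33,"ay":-3.2,"az":0,"claw":0},{"x":-0.039,"y":-0.22,"z":0.01,"ax":38,"ay":-3.6,"az":0,"claw":0},{"x":-0.043,"y":-0.243,"z":-0.01,"ax":42,"ay":-4,"az":0,"claw":0},{"x":-0.0456,"y":-0.2567,"z":-0.031,"ax":44.8,"ay":-4.3,"az":0,"claw":0},{"x":-0.0456,"y":-0.2567,"z":-0.031,"ax":44.8,"ay":-4.3,"az":0,"claw":0},{"x":-0.0456,"y":-0.2567,"z":-0.031,"ax":44.8,"ay":-4.3,"az":0,"claw":0}]}}

```text
time_s: 5.9
tool_pos: [0.4274, 0.1563, 0.1861]
tool_rot: [-179.8, -22.4, 84.3]
force: [-0.3, 0.4, -1.9]
grip_width: 0.0471
```

```bash
python3 - <<'E'
from h import *
o=status.get_obs(); print(o['time_s'],o['tool_pos'],o['tool_rot'],o['force'],o['qpos'].round(1)); print(R.from_euler('xyz',o['tool_rot'],degrees=True).as_matrix().round(3))
snap('wrist','w6.png');snap('side','s6.png');snap('top','t6.png')
im=cv2.imread('pics/s6.png'); a=cv2.resize(im[120:260,170:310],None,fx=4,fy=4)
im=cv2.imread('pics/t6.png'); b=cv2.resize(im[160:300,230:290],None,fx=4,fy=4)
cv2.imwrite('pics/s6c.png',np.hstack([a,b]))
E
```

```text
5.9 [0.42743551 0.15625931 0.18614533] [-179.80678268  -22.41393057   84.29225419] [-0.32049818  0.41051028 -1.88127707] [-35.1  -9.6  26.5 120.5 -19.5  63.9  -6.4]
[[ 0.092  0.995  0.035]
 [ 0.92  -0.098  0.38 ]
 [ 0.381 -0.003 -0.924]]
```

View pics/s6c.png

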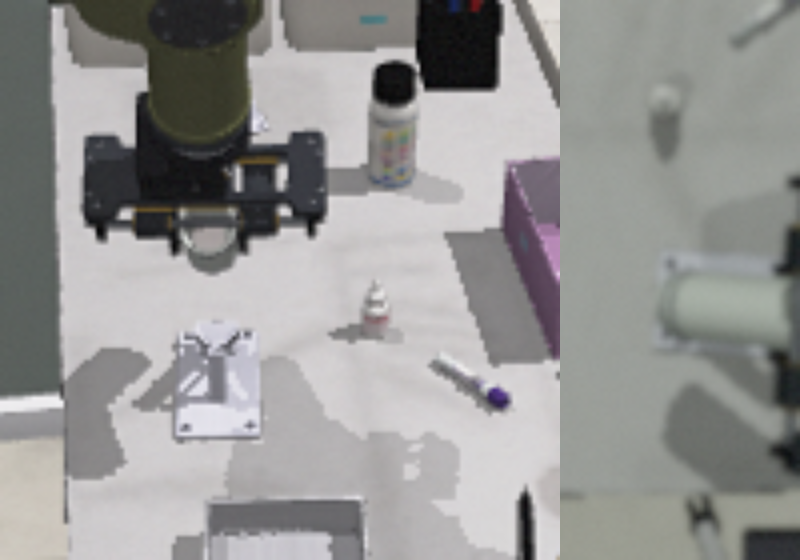

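View pics/w6.png

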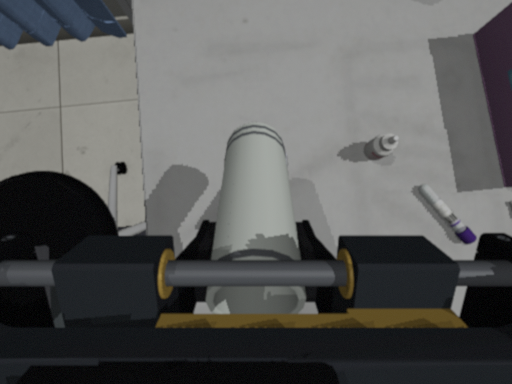

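>>> {"op": "step_arm", "data": {"series": [{"x":0.002,"y":0.001,"z":-0.02,"ax":0,"ay":0,"az":0,"claw":0},{"x":0.002,"y":0.001,"z":-0.045,"ax":0,"ay":0,"az":0,"claw":0},{"x":0.002,"y":0.001,"z":-0.06,"ax":0,"ay":0,"az":0,"claw":0},{"x":0.002,"y":0.001,"z":-0.068,"ax":0,"ay":0,"az":0,"claw":0},{"x":0.002,"y":0.001,"z":-0.068,"ax":0,"ay":0,"az":0,"claw":0},{"x":0.002,"y":0.001,"z":-0.068,"ax":0,"ay":0,"az":0,"claw":0},{"x":0.002,"y":0.001,"z":-0.068,"ax":0,"ay":0,"az":0,"claw":0}]}}

```text
time_s: 6.75
tool_pos: [0.4315, 0.1577, 0.1207]
tool_rot: [179.9, -22.6, 84.5]
force: [0.3, 0.2, -1.8]
grip_width: 0.0466
```

```bash
python3 - <<'E'
from h import *
o=status.get_obs(); print(o['time_s'],o['tool_pos'],o['tool_rot'],o['force'],o['qpos'].round(1))
snap('wrist','w7.png')
im=cv2.imread('pics/w7.png'); cv2.imwrite('pics/w7c.png',cv2.resize(im[60:320,150:370],None,fx=2.3,fy=2.3))
E
```

```text
6.75 [0.43153999 0.15772934 0.12070821] [179.87623296 -22.55468421  84.45954008] [ 0.32737371  0.22097416 -1.78032101] [-35.4  -4.5  28.3 124.6 -24.   56.5   0.3]
```

View pics/w7c.png

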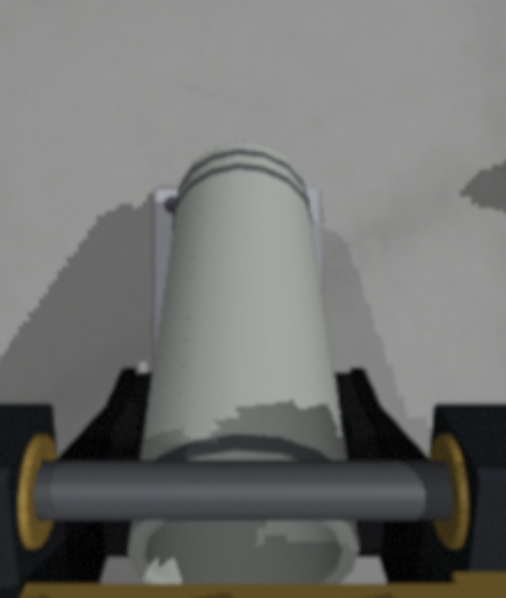

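>>> {"op": "step_arm", "data": {"series": [{"x":-0.001,"y":0,"z":-0.004,"ax":0,"ay":0,"az":0,"claw":0},{"x":-0.001,"y":0,"z":-0.008,"ax":0,"ay":0,"az":0,"claw":0},{"x":-0.001,"y":0,"z":-0.011,"ax":0,"ay":0,"az":0,"claw":0},{"x":-0.001,"y":0,"z":-0.011,"ax":0,"ay":0,"az":0,"claw":0},{"x":-0.001,"y":0,"z":-0.011,"ax":0,"ay":0,"az":0,"claw":0}]}}

```text
time_s: 7.3
tool_pos: [0.4296, 0.1574, 0.1084]
tool_rot: [-180.0, -22.5, 84.4]
force: [0.2, -0.3, -1.9]
grip_width: 0.0465
```

>>> {"op": "step_arm", "data": {"series": [{"x":0,"y":0,"z":-0.002,"ax":0,"ay":0,"az":0,"claw":0},{"x":0,"y":0,"z":-0.003,"ax":0,"ay":0,"az":0,"claw":0},{"x":0,"y":0,"z":-0.003,"ax":0,"ay":0,"az":0,"claw":0}]}}

```text
time_s: 7.6
tool_pos: [0.4294, 0.1582, 0.1059]
tool_rot: [-180.0, -22.6, 84.4]
force: [-1.7, 2.2, 0.6]
grip_width: 0.0466
```

```bash
python3 - <<'E'
from h import *
o=status.get_obs(); print(o['time_s'],o['tool_pos'],o['force'])
snap('wrist','w8.png');snap('top','t8.png')
im=cv2.imread('pics/w8.png'); cv2.imwrite('pics/w8c.png',cv2.resize(im[60:320,150:370],None,fx=2.3,fy=2.3))
im=cv2.imread('pics/t8.png'); cv2.imwrite('pics/t8c.png',cv2.resize(im[200:270,230:310],None,fx=7,fy=7))
E
```

```text
7.6 [0.42941931 0.15819236 0.10586905] [-1.70507544  2.20703442  0.59469348]
```

View pics/w8c.png

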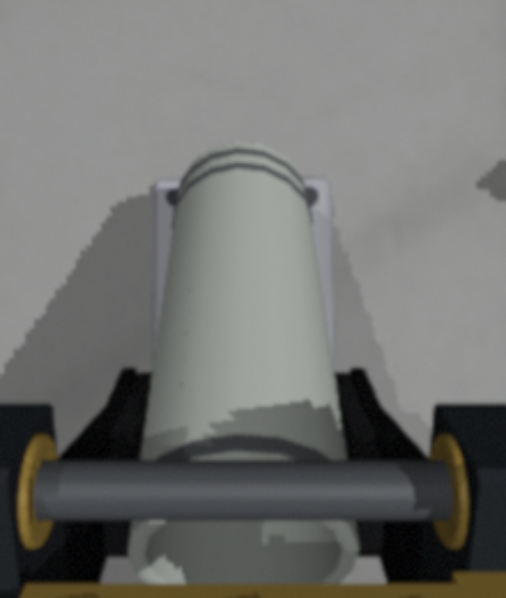

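View pics/t8c.png

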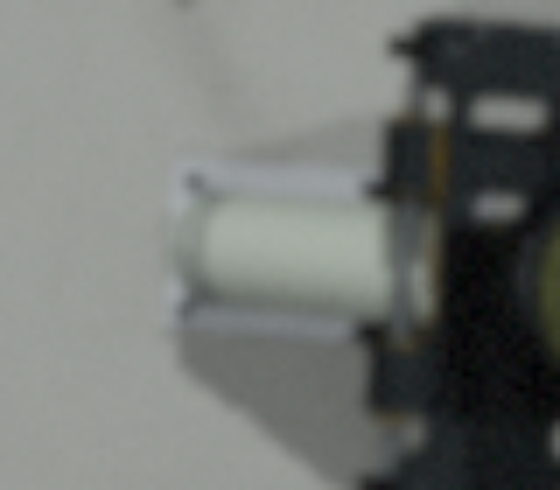

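>>> {"op": "step_arm", "data": {"series": [{"x":0,"y":0,"z":0,"ax":0,"ay":0,"az":0,"claw":60},{"x":0,"y":0,"z":0,"ax":0,"ay":0,"az":0,"claw":100},{"x":0,"y":0,"z":0,"ax":0,"ay":0,"az":0,"claw":100},{"x":0,"y":0,"z":0,"ax":0,"ay":0,"az":0,"claw":100},{"x":0,"y":0,"z":0,"ax":0,"ay":0,"az":0,"claw":100},{"x":-0.001,"y":-0.012,"z":0.03,"ax":0,"ay":0,"az":0,"claw":100},{"x":-0.002,"y":-0.024,"z":0.06,"ax":0,"ay":0,"az":0,"claw":100},{"x":-0.003,"y":-0.041,"z":0.1,"ax":0,"ay":0,"az":0,"claw":100},{"x":-0.005,"y":-0.057,"z":0.14,"ax":0,"ay":0,"az":0,"claw":100},{"x":-0.005,"y":-0.057,"z":0.14,"ax":0,"ay":0,"az":0,"claw":100},{"x":-0.005,"y":-0.057,"z":0.14,"ax":0,"ay":0,"az":0,"claw":100}]}}

```text
time_s: 8.8
tool_pos: [0.4253, 0.1001, 0.2465]
tool_rot: [179.8, -22.6, 84.4]
force: [-0.6, 0.4, -0.9]
grip_width: 0.0873
```

```bash
python3 - <<'E'
from h import *
o=status.get_obs(); print(o['time_s'],o['tool_pos'],o['tool_rot'],o['force'],o['qpos'].round(1),o['grip_width'])
snap('wrist','w9.png');snap('side','s9.png')
im=cv2.imread('pics/s9.png'); cv2.imwrite('pics/s9c.png',cv2.resize(im[120:260,170:310],None,fx=4,fy=4))
E
```

```text
8.8 [0.42534445 0.10013005 0.24652179] [179.84491801 -22.5656259   84.41556097] [-0.56455101  0.40395091 -0.8802866 ] [-32.  -13.7  29.2 116.  -16.3  72.9  -4.6] 0.08728628289341223
```

View pics/w9.png

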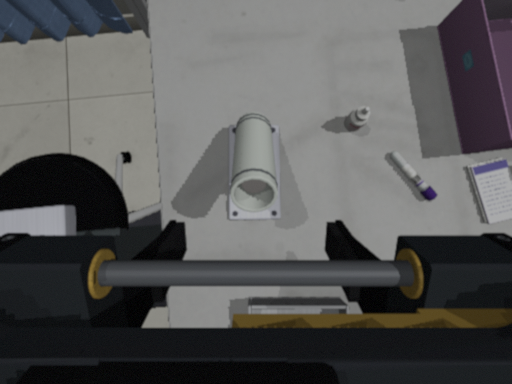

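View pics/s9c.png

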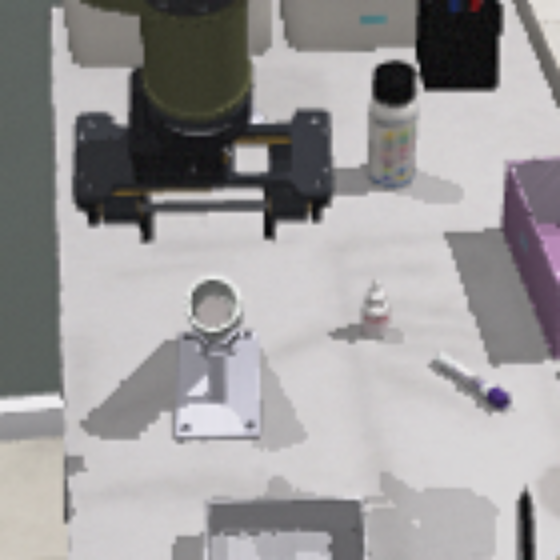

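```bash
python3 - <<'E'
from h import *
o=status.get_obs(); print(o['tool_pos']); c=cam('wrist',o); s=cam('side')
print(tri(c,(254,191),s,(223.7,196.2)), proj(c,(.4274,.1337,.135)),proj(s,(.4274,.1337,.135)))
im=cv2.imread('pics/w9.png'); cv2.imwrite('pics/w9c.png',cv2.resize(im[100:230,200:310],None,fx=4,fy=4))
E
```

```text
[0.42393216 0.10073122 0.24438472]
(array([0.42789689, 0.14016734, 0.12842578]), np.float64(0.004510807833885507)) [256.37821712 196.92496832] [222.98977755 195.95308004]
```

View pics/w9c.png

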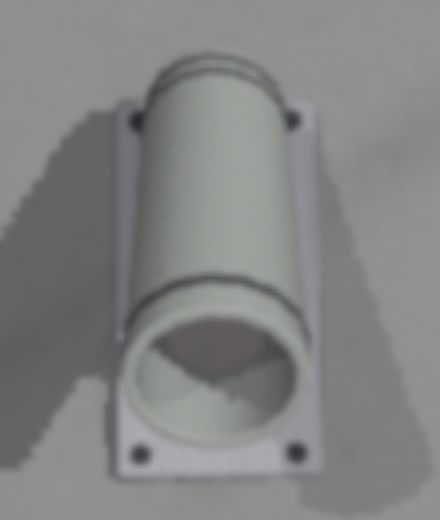

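>>> {"op": "step_arm", "data": {"series": [{"x":0.001,"y":0.015,"z":0.01,"ax":-7.5,"ay":0.7,"az":0,"claw":100},{"x":0.003,"y":0.03,"z":0.01,"ax":-15,"ay":1.4,"az":0,"claw":100},{"x":0.005,"y":0.05,"z":0.01,"ax":-22.5,"ay":2.2,"az":0,"claw":100},{"x":0.007,"y":0.07,"z":0,"ax":-30,"ay":2.9,"az":0,"claw":100},{"x":0.008,"y":0.09,"z":0,"ax":-37.5,"ay":3.6,"az":0,"claw":100},{"x":0.01,"y":0.11,"z":-0.01,"ax":-45,"ay":4.3,"az":0,"claw":100},{"x":0.012,"y":0.13,"z":-0.03,"ax":-52.5,"ay":5.1,"az":0,"claw":100},{"x":0.013,"y":0.14,"z":-0.05,"ax":-60,"ay":5.8,"az":0,"claw":100},{"x":0.014,"y":0.1525,"z":-0.072,"ax":-67.2,"ay":6.5,"az":0,"claw":100},{"x":0.014,"y":0.1525,"z":-0.072,"ax":-67.2,"ay":6.5,"az":0,"claw":100},{"x":0.014,"y":0.1525,"z":-0.072,"ax":-67.2,"ay":6.5,"az":0,"claw":100},{"x":0.014,"y":0.1525,"z":-0.072,"ax":-67.2,"ay":6.5,"az":0,"claw":100}]}}

```text
time_s: 10.1
tool_pos: [0.4395, 0.252, 0.1754]
tool_rot: [179.7, 44.9, 84.2]
force: [-0.3, -0.0, 0.5]
grip_width: 0.0871
```

```bash
python3 - <<'E'
from h import *
o=status.get_obs(); print(o['time_s'],o['tool_pos'],o['tool_rot'],o['force'],o['qpos'].round(1),o['grip_width']); print(R.from_euler('xyz',o['tool_rot'],degrees=True).as_matrix().round(3))
snap('wrist','w10.png');snap('side','s10.png')
im=cv2.imread('pics/s10.png'); cv2.imwrite('pics/s10c.png',cv2.resize(im[100:240,170:310],None,fx=4,fy=4))
E
```

```text
10.1 [0.43947485 0.25204784 0.17541579] [179.71531355  44.8915375   84.16525756] [-0.2822185  -0.01531916  0.49135321] [-51.8  28.8   2.9  87.7  23.4 101.3 -57.9] 0.08708662746187128
[[ 0.072  0.995 -0.067]
 [ 0.705 -0.098 -0.703]
 [-0.706  0.004 -0.708]]
```

View pics/w10.png

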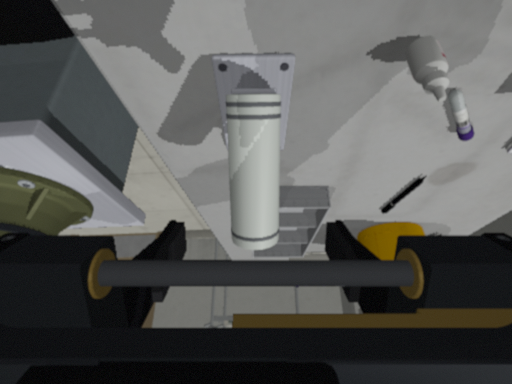

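View pics/s10c.png

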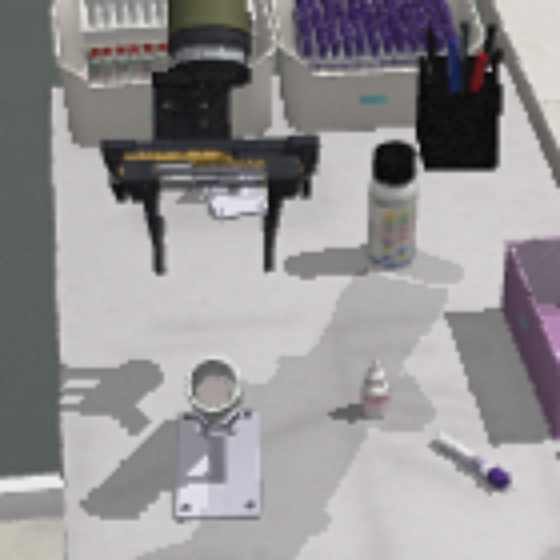

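>>> {"op": "step_arm", "data": {"series": [{"x":-0.002,"y":-0.021,"z":-0.021,"ax":0,"ay":0,"az":0,"claw":100},{"x":-0.004,"y":-0.042,"z":-0.042,"ax":0,"ay":0,"az":0,"claw":100},{"x":-0.006,"y":-0.063,"z":-0.063,"ax":0,"ay":0,"az":0,"claw":100},{"x":-0.008,"y":-0.0845,"z":-0.085,"ax":0,"ay":0,"az":0,"claw":100},{"x":-0.008,"y":-0.0845,"z":-0.085,"ax":0,"ay":0,"az":0,"claw":100},{"x":-0.008,"y":-0.0845,"z":-0.085,"ax":0,"ay":0,"az":0,"claw":100},{"x":-0.008,"y":-0.0845,"z":-0.085,"ax":0,"ay":0,"az":0,"claw":0},{"x":-0.008,"y":-0.0845,"z":-0.085,"ax":0,"ay":0,"az":0,"claw":0},{"x":-0.008,"y":-0.0845,"z":-0.085,"ax":0,"ay":0,"az":0,"claw":0},{"x":-0.008,"y":-0.0845,"z":-0.085,"ax":0,"ay":0,"az":0,"claw":0},{"x":-0.008,"y":-0.0845,"z":-0.085,"ax":0,"ay":0,"az":0,"claw":0},{"x":-0.008,"y":-0.0845,"z":-0.085,"ax":0,"ay":0,"az":0,"claw":0}]}}

```text
time_s: 11.4
tool_pos: [0.4305, 0.1685, 0.0885]
tool_rot: [179.9, 45.0, 84.4]
force: [-5.2, 1.1, 2.3]
grip_width: 0.0471
```

```bash
python3 - <<'E'
from h import *
o=status.get_obs(); print(o['time_s'],o['tool_pos'],o['tool_rot'],o['force'],o['qpos'].round(1),o['grip_width'])
snap('wrist','w11.png')
E
```

```text
11.4 [0.43054898 0.16854042 0.08852518] [179.93636089  45.02281749  84.4163203 ] [-5.17312983  1.12676863  2.26099352] [-48.6  27.9   4.  100.8  25.2  88.7 -59.2] 0.04710966840512471
```

View pics/w11.png

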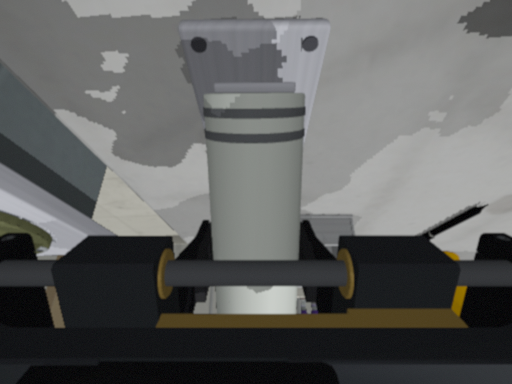

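>>> {"op": "step_arm", "data": {"series": [{"x":0.001,"y":0.01,"z":0.012,"ax":0,"ay":0,"az":0,"claw":0},{"x":0.003,"y":0.025,"z":0.035,"ax":0,"ay":0,"az":0,"claw":0},{"x":0.004,"y":0.035,"z":0.06,"ax":0,"ay":0,"az":0,"claw":0},{"x":0.004,"y":0.03,"z":0.09,"ax":4,"ay":-0.4,"az":0,"claw":0},{"x":0.006,"y":0.01,"z":0.1,"ax":8,"ay":-0.8,"az":0,"claw":0},{"x":0.008,"y":-0.02,"z":0.1,"ax":12,"ay":-1.2,"az":0,"claw":0},{"x":0.01,"y":-0.05,"z":0.1,"ax":16,"ay":-1.5,"az":0,"claw":0},{"x":0.012,"y":-0.08,"z":0.1,"ax":20,"ay":-1.9,"az":0,"claw":0},{"x":0.014,"y":-0.11,"z":0.1,"ax":24,"ay":-2.3,"az":0,"claw":0},{"x":0.016,"y":-0.14,"z":0.1,"ax":28,"ay":-2.7,"az":0,"claw":0},{"x":0.018,"y":-0.17,"z":0.1,"ax":28,"ay":-2.7,"az":0,"claw":0},{"x":0.018,"y":-0.2,"z":0.1,"ax":28,"ay":-2.7,"az":0,"claw":0}]}}

```text
time_s: 12.65
tool_pos: [0.4487, -0.0331, 0.1897]
tool_rot: [179.9, 16.8, 84.3]
force: [0.6, -0.5, -2.5]
grip_width: 0.0466
```

```bash
python3 - <<'E'
from h import *
o=status.get_obs(); print(o['time_s'],o['tool_pos'],o['tool_rot'],o['force'],o['qpos'].round(1),o['grip_width'])
snap('side','s12.png')
E
```

```text
12.65 [ 0.44873167 -0.03309022  0.18970255] [179.88625107  16.81455028  84.33555768] [ 0.58813704 -0.49079312 -2.54985624] [-28.7  -2.7  16.2 113.4  17.3  75.2 -23.5] 0.04657705347766994
```

View pics/s12.png

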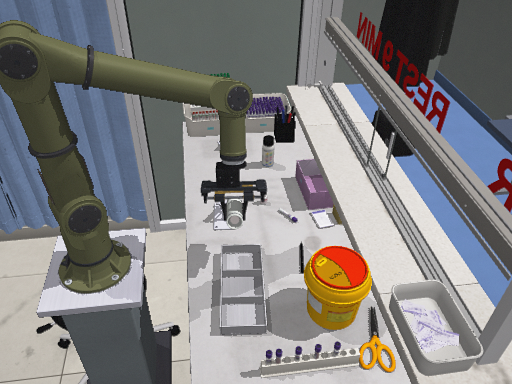

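>>> {"op": "step_arm", "data": {"series": [{"x":0,"y":-0.03,"z":0,"ax":2,"ay":-0.2,"az":0,"claw":0},{"x":0.001,"y":-0.06,"z":-0.01,"ax":4,"ay":-0.4,"az":0,"claw":0},{"x":0.001,"y":-0.09,"z":-0.03,"ax":7,"ay":-0.7,"az":0,"claw":0},{"x":0.002,"y":-0.12,"z":-0.05,"ax":10,"ay":-1,"az":0,"claw":0},{"x":0.002,"y":-0.14,"z":-0.065,"ax":13,"ay":-1.2,"az":0,"claw":0},{"x":0.002,"y":-0.153,"z":-0.08,"ax":15,"ay":-1.4,"az":0,"claw":0},{"x":0.002,"y":-0.153,"z":-0.08,"ax":15,"ay":-1.4,"az":0,"claw":0},{"x":0.002,"y":-0.153,"z":-0.08,"ax":15,"ay":-1.4,"az":0,"claw":0}]}}

```text
time_s: 13.5
tool_pos: [0.4507, -0.1842, 0.1088]
tool_rot: [-179.9, 1.8, 84.4]
force: [-0.6, -0.4, -1.5]
grip_width: 0.0465
```

```bash
python3 - <<'E'
from h import *
o=status.get_obs(); print(o['time_s'],o['tool_pos'],o['tool_rot'],o['force'],o['qpos'].round(1),o['grip_width'])
snap('side','s13.png');snap('top','t13.png')
a=cv2.imread('pics/s13.png')[220:350,180:310];b=cv2.imread('pics/t13.png')[180:280,320:460]
cv2.imwrite('pics/c13.png',np.hstack([cv2.resize(a,(390,390)),cv2.resize(b,(410,293))[:390] if 0 else cv2.copyMakeBorder(cv2.resize(b,(406,290)),0,100,0,0,0)]))
E
```

```text
13.5 [ 0.450674   -0.18415251  0.1088034 ] [-179.92157899    1.82236496   84.41631941] [-0.63682284 -0.36233432 -1.54487558] [-14.2   3.8  33.3 115.7  -0.3  60.8  13.6] 0.04647734662149093
```

View pics/c13.png

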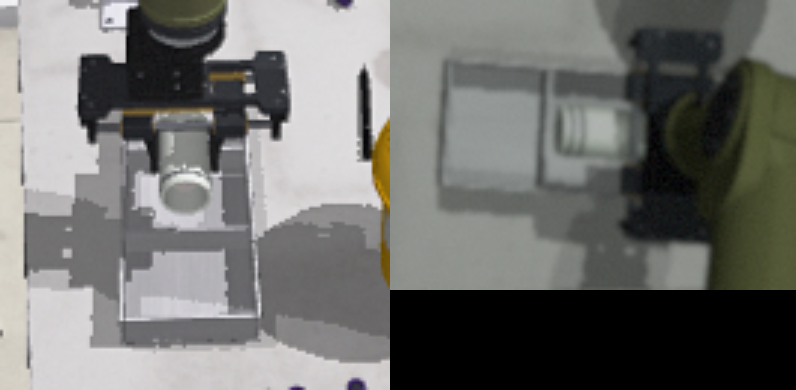

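>>> {"op": "step_arm", "data": {"series": [{"x":0,"y":0,"z":-0.003,"ax":5,"ay":-0.5,"az":0,"claw":0},{"x":0,"y":0,"z":-0.006,"ax":10,"ay":-1,"az":0,"claw":0},{"x":0,"y":0,"z":-0.01,"ax":14,"ay":-1.3,"az":0,"claw":0},{"x":0,"y":0,"z":-0.01,"ax":17,"ay":-1.6,"az":0,"claw":0},{"x":0,"y":0,"z":-0.01,"ax":17,"ay":-1.6,"az":0,"claw":0},{"x":0,"y":0,"z":-0.01,"ax":17,"ay":-1.6,"az":0,"claw":0}]}}

```text
time_s: 14.2
tool_pos: [0.4512, -0.1837, 0.0989]
tool_rot: [-179.9, -15.2, 84.5]
force: [-0.0, 1.5, -1.9]
grip_width: 0.0468
```

```bash
cat > look.py <<'E'
from h import *
import sys
o=status.get_obs(); print(o['time_s'],o['tool_pos'].round(4),o['tool_rot'].round(1),o['force'].round(2))
im=snap('side','l%s.png'%sys.argv[1])[:,:,::-1]
cv2.imwrite('pics/lc%s.png'%sys.argv[1],cv2.resize(im[215:345,195:290],None,fx=4.5,fy=4.5))
E
python3 look.py 1
```

```text
14.2 [ 0.4512 -0.1837  0.0989] [-179.9  -15.2   84.5] [-0.04  1.47 -1.95]
```

View pics/lc1.png

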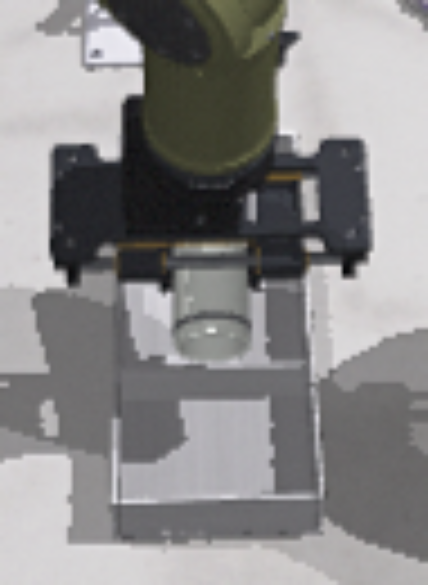

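>>> {"op": "step_arm", "data": {"series": [{"x":0,"y":0,"z":0,"ax":2,"ay":-0.2,"az":0,"claw":0},{"x":0,"y":0,"z":0,"ax":4,"ay":-0.4,"az":0,"claw":0},{"x":0,"y":0,"z":0,"ax":4,"ay":-0.4,"az":0,"claw":0}]}}

```text
time_s: 14.55
tool_pos: [0.4509, -0.1843, 0.0987]
tool_rot: [-179.9, -19.2, 84.5]
force: [0.1, 0.2, -1.8]
grip_width: 0.0463
```

```bash
python3 look.py 2
```

```text
14.55 [ 0.4509 -0.1843  0.0987] [-179.9  -19.2   84.5] [ 0.08  0.24 -1.75]
```

View pics/lc2.png

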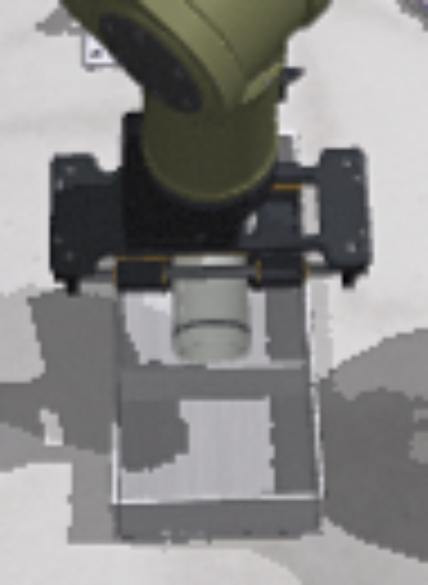

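>>> {"op": "step_arm", "data": {"series": [{"x":0,"y":0,"z":0,"ax":1,"ay":-0.1,"az":0,"claw":0},{"x":0,"y":0,"z":0,"ax":2,"ay":-0.2,"az":0,"claw":0},{"x":0,"y":0,"z":0,"ax":2,"ay":-0.2,"az":0,"claw":0}]}}

```text
time_s: 14.9
tool_pos: [0.4506, -0.1848, 0.0985]
tool_rot: [-179.9, -21.3, 84.4]
force: [-0.0, -0.2, -2.3]
grip_width: 0.0465
```

```bash
python3 look.py 3; python3 -c "
from h import *
s=cam('side')
for P in [(.4444,-.2566,.02),(.4534,-.154,.02),(.4464,-.242,.086)]: print(((proj(s,P)-[195,215])*4.5).round())"
```

```text
14.9 [ 0.4506 -0.1848  0.0985] [-179.9  -21.3   84.4] [-0.02 -0.17 -2.31]
[212. 441.]
[207. 313.]
[212. 357.]
```

View pics/lc3.png

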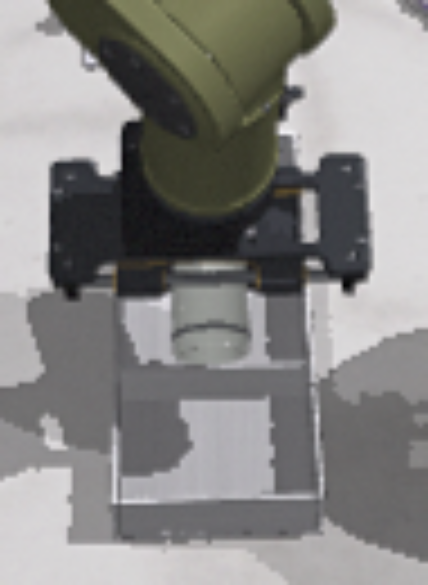

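>>> {"op": "step_arm", "data": {"series": [{"x":0,"y":0,"z":0,"ax":1,"ay":-0.1,"az":0,"claw":0},{"x":0,"y":0,"z":0,"ax":2,"ay":-0.2,"az":0,"claw":0},{"x":0,"y":0,"z":0,"ax":2,"ay":-0.2,"az":0,"claw":0}]}}

```text
time_s: 15.25
tool_pos: [0.4504, -0.1852, 0.0983]
tool_rot: [-179.9, -23.3, 84.3]
force: [-0.5, -0.3, -2.2]
grip_width: 0.0465
```

```bash
python3 look.py 4
```

```text
15.25 [ 0.4504 -0.1852  0.0983] [-179.9  -23.3   84.3] [-0.51 -0.29 -2.21]
```

View pics/lc4.png

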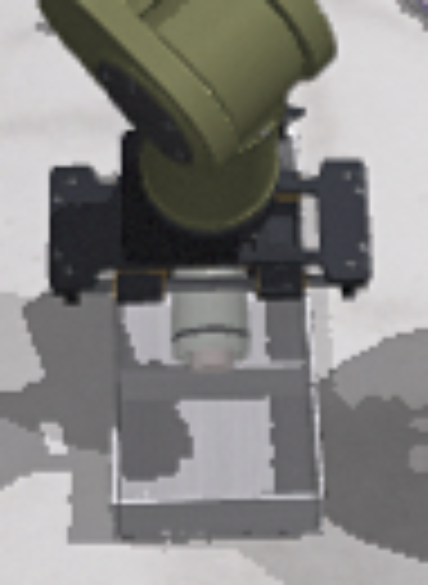

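>>> {"op": "step_arm", "data": {"series": [{"x":0,"y":0,"z":0,"ax":0,"ay":0,"az":0,"claw":0}]}}

```text
time_s: 15.4
tool_pos: [0.4506, -0.1847, 0.0985]
tool_rot: [-179.9, -23.3, 84.4]
force: [0.2, 1.0, -1.7]
grip_width: 0.0468
```

```bash
python3 look.py 5
```

```text
15.4 [ 0.4506 -0.1847  0.0985] [-179.9  -23.3   84.4] [ 0.19  0.95 -1.65]
```

View pics/lc5.png

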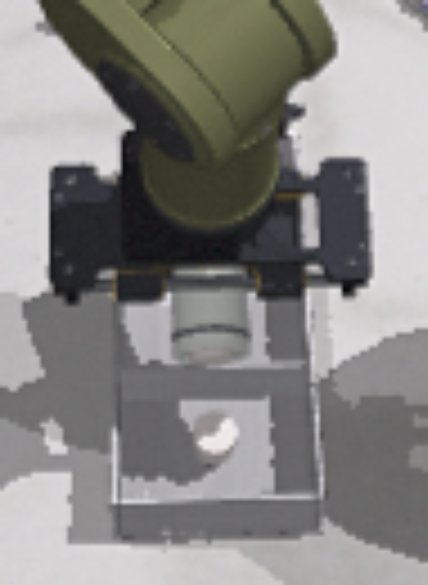

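>>> {"op": "step_arm", "data": {"series": [{"x":0,"y":0,"z":0.005,"ax":-8.4,"ay":0.8,"az":0,"claw":0},{"x":0,"y":0,"z":0.01,"ax":-16.8,"ay":1.6,"az":0,"claw":0},{"x":0,"y":0,"z":0.012,"ax":-25,"ay":2.4,"az":0,"claw":0},{"x":0,"y":0,"z":0.012,"ax":-27,"ay":2.6,"az":0,"claw":0}]}}

```text
time_s: 15.85
tool_pos: [0.4523, -0.1805, 0.1116]
tool_rot: [179.9, 3.9, 84.8]
force: [-0.1, -0.1, -1.7]
grip_width: 0.0467
```

```bash
python3 look.py 6
```

```text
15.85 [ 0.4523 -0.1805  0.1116] [179.9   3.9  84.8] [-0.07 -0.12 -1.71]
```

View pics/lc6.png

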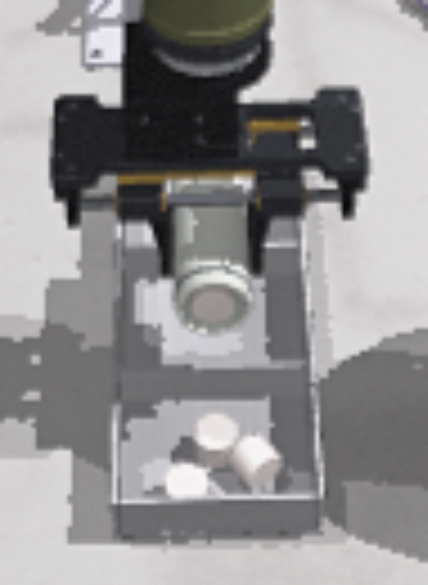

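>>> {"op": "step_arm", "data": {"series": [{"x":0,"y":0,"z":0.005,"ax":-6,"ay":0.6,"az":0,"claw":0},{"x":0,"y":0.005,"z":0.01,"ax":-10,"ay":1,"az":0,"claw":0},{"x":0.001,"y":0.015,"z":0.01,"ax":-10,"ay":1,"az":0,"claw":0},{"x":0.002,"y":0.03,"z":0.01,"ax":-10,"ay":1,"az":0,"claw":0},{"x":0.004,"y":0.05,"z":0.01,"ax":-10,"ay":1,"az":0,"claw":0},{"x":0.006,"y":0.07,"z":0.01,"ax":-10,"ay":1,"az":0,"claw":0},{"x":0.008,"y":0.087,"z":0.01,"ax":-10,"ay":1,"az":0,"claw":0},{"x":0.009,"y":0.098,"z":0.005,"ax":-8,"ay":0.8,"az":0,"claw":0},{"x":0.009,"y":0.103,"z":0,"ax":-4,"ay":0.4,"az":0,"claw":0},{"x":0.009,"y":0.103,"z":0,"ax":0,"ay":0,"az":0,"claw":0},{"x":0.009,"y":0.103,"z":0,"ax":0,"ay":0,"az":0,"claw":0}]}}

```text
time_s: 17.0
tool_pos: [0.4593, -0.0843, 0.1107]
tool_rot: [-180.0, 3.7, 84.1]
force: [-0.1, -0.8, -2.2]
grip_width: 0.0466
```

```bash
python3 look.py 7
```

```text
17.0 [ 0.4593 -0.0843  0.1107] [-180.     3.7   84.1] [-0.13 -0.81 -2.18]
```

View pics/lc7.png

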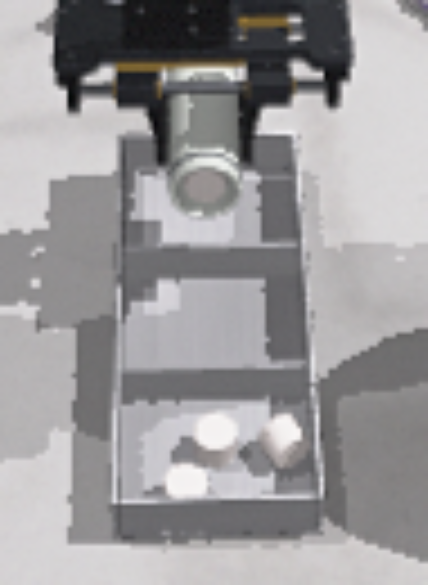

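>>> {"op": "step_arm", "data": {"series": [{"x":0,"y":0,"z":-0.004,"ax":7,"ay":-0.7,"az":0,"claw":0},{"x":0,"y":0,"z":-0.008,"ax":14,"ay":-1.3,"az":0,"claw":0},{"x":0,"y":0,"z":-0.01,"ax":19,"ay":-1.8,"az":0,"claw":0},{"x":0,"y":0,"z":-0.01,"ax":22,"ay":-2.1,"az":0,"claw":0},{"x":0,"y":0,"z":-0.01,"ax":22,"ay":-2.1,"az":0,"claw":0}]}}

```text
time_s: 17.55
tool_pos: [0.4591, -0.0834, 0.0998]
tool_rot: [-179.8, -18.2, 84.2]
force: [-0.0, -0.8, -1.7]
grip_width: 0.0465
```

```bash
python3 look.py 8
```

```text
17.55 [ 0.4591 -0.0834  0.0998] [-179.8  -18.2   84.2] [-0.02 -0.84 -1.72]
```

View pics/lc8.png

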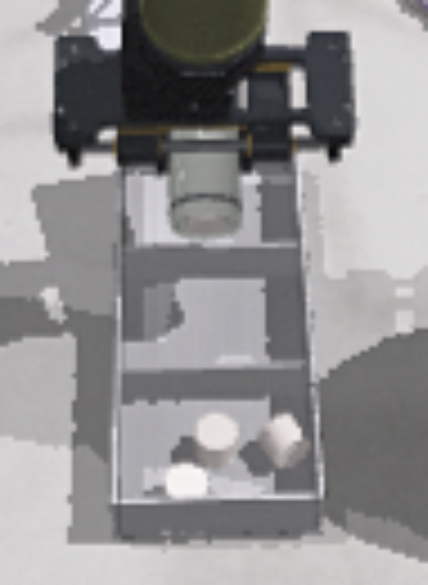

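>>> {"op": "step_arm", "data": {"series": [{"x":0,"y":0,"z":0,"ax":2,"ay":-0.2,"az":0,"claw":0}]}}

```text
time_s: 17.7
tool_pos: [0.4601, -0.0796, 0.1008]
tool_rot: [-179.9, -20.3, 84.6]
force: [-0.4, 1.1, -1.7]
grip_width: 0.046
```

```bash
python3 look.py 9
```

```text
17.7 [ 0.4601 -0.0796  0.1008] [-179.9  -20.3   84.6] [-0.39  1.06 -1.66]
```

View pics/lc9.png

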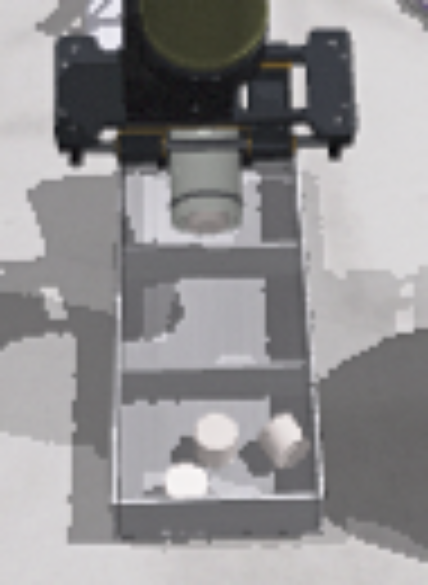

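Keep inching.

>>> {"op": "step_arm", "data": {"series": [{"x":0,"y":0,"z":0,"ax":1,"ay":-0.1,"az":0,"claw":0}]}}

```text
time_s: 17.85
tool_pos: [0.4599, -0.0804, 0.1007]
tool_rot: [-179.9, -21.3, 84.6]
force: [0.8, 0.6, -1.0]
grip_width: 0.0464
```

```bash
python3 look.py 10
```

```text
17.85 [ 0.4599 -0.0804  0.1007] [-179.9  -21.3   84.6] [ 0.82  0.57 -1.02]
```

View pics/lc10.png

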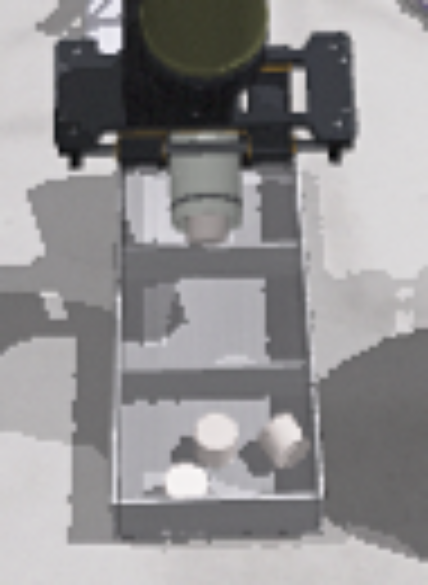

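>>> {"op": "step_arm", "data": {"series": [{"x":0,"y":0,"z":0.003,"ax":-8.5,"ay":0.8,"az":0,"claw":0},{"x":0,"y":0,"z":0.006,"ax":-17,"ay":1.6,"az":0,"claw":0},{"x":0,"y":0,"z":0.01,"ax":-22,"ay":2.1,"az":0,"claw":0},{"x":0,"y":0,"z":0.01,"ax":-22,"ay":2.1,"az":0,"claw":0}]}}

```text
time_s: 18.3
tool_pos: [0.4609, -0.0771, 0.1115]
tool_rot: [179.9, 0.8, 84.9]
force: [-1.0, 0.7, -0.5]
grip_width: 0.0468
```

```bash
python3 look.py 11
```

```text
18.3 [ 0.4609 -0.0771  0.1115] [179.9   0.8  84.9] [-1.    0.68 -0.54]
```

View pics/lc11.png

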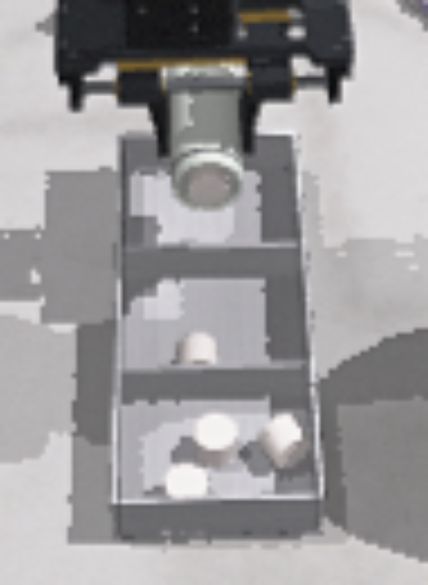

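>>> {"op": "step_arm", "data": {"series": [{"x":0,"y":0,"z":0.005,"ax":-6,"ay":0.6,"az":0,"claw":0},{"x":0,"y":0.005,"z":0.01,"ax":-12,"ay":1.1,"az":0,"claw":0},{"x":0.001,"y":0.015,"z":0.01,"ax":-12,"ay":1.1,"az":0,"claw":0},{"x":0.002,"y":0.03,"z":0.01,"ax":-12,"ay":1.1,"az":0,"claw":0},{"x":0.004,"y":0.05,"z":0.01,"ax":-12,"ay":1.1,"az":0,"claw":0},{"x":0.006,"y":0.07,"z":0.01,"ax":-12,"ay":1.1,"az":0,"claw":0},{"x":0.008,"y":0.09,"z":0.01,"ax":-12,"ay":1.1,"az":0,"claw":0},{"x":0.009,"y":0.102,"z":0.005,"ax":-8,"ay":0.8,"az":0,"claw":0},{"x":0.009,"y":0.107,"z":0,"ax":0,"ay":0,"az":0,"claw":0},{"x":0.009,"y":0.107,"z":-0.004,"ax":7,"ay":-0.7,"az":0,"claw":0},{"x":0.009,"y":0.107,"z":-0.008,"ax":14,"ay":-1.3,"az":0,"claw":0},{"x":0.009,"y":0.107,"z":-0.01,"ax":19,"ay":-1.8,"az":0,"claw":0}]}}

```text
time_s: 19.55
tool_pos: [0.4695, 0.0231, 0.101]
tool_rot: [179.9, -18.6, 84.2]
force: [0.1, -1.0, -1.1]
grip_width: 0.0467
```

```bash
sed -i 's/215:345/175:345/;s/4.5,fy=4.5/3.5,fy=3.5/' look.py; python3 look.py 12
```

```text
19.55 [0.4695 0.0231 0.101 ] [179.9 -18.6  84.2] [ 0.13 -0.97 -1.06]
```

View pics/lc12.png

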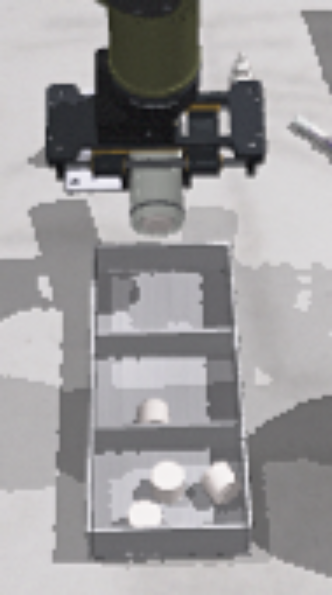

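>>> {"op": "step_arm", "data": {"series": [{"x":0,"y":0,"z":0,"ax":2,"ay":-0.2,"az":0,"claw":0},{"x":0,"y":0,"z":0,"ax":3,"ay":-0.3,"az":0,"claw":0},{"x":0,"y":0,"z":0,"ax":4,"ay":-0.4,"az":0,"claw":0},{"x":0,"y":0,"z":0,"ax":4,"ay":-0.4,"az":0,"claw":0},{"x":0,"y":0,"z":0,"ax":4,"ay":-0.4,"az":0,"claw":0},{"x":0,"y":0,"z":0,"ax":4,"ay":-0.4,"az":0,"claw":0}]}}

```text
time_s: 20.2
tool_pos: [0.4688, 0.026, 0.1007]
tool_rot: [-180.0, -22.3, 84.5]
force: [0.6, -0.3, -1.9]
grip_width: 0.0465
```

```bash
python3 look.py 13
```

```text
20.2 [0.4688 0.026  0.1007] [-180.   -22.3   84.5] [ 0.62 -0.33 -1.91]
```

View pics/lc13.png

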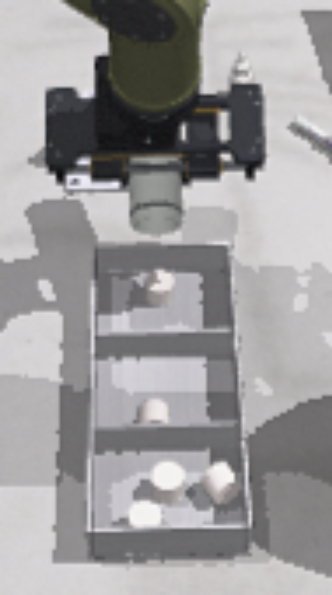

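>>> {"op": "step_arm", "data": {"series": [{"x":0,"y":0,"z":0.03,"ax":-7,"ay":0.7,"az":0,"claw":0},{"x":0,"y":0.01,"z":0.065,"ax":-14,"ay":1.3,"az":0,"claw":0},{"x":-0.005,"y":0.03,"z":0.1,"ax":-21,"ay":2,"az":0,"claw":0},{"x":-0.01,"y":0.06,"z":0.11,"ax":-28,"ay":2.7,"az":0,"claw":0},{"x":-0.015,"y":0.09,"z":0.11,"ax":-36,"ay":3.4,"az":0,"claw":0},{"x":-0.02,"y":0.12,"z":0.11,"ax":-44,"ay":4.2,"az":0,"claw":0},{"x":-0.025,"y":0.15,"z":0.1,"ax":-52,"ay":5,"az":0,"claw":0},{"x":-0.03,"y":0.175,"z":0.085,"ax":-60,"ay":5.8,"az":0,"claw":0},{"x":-0.033,"y":0.192,"z":0.06,"ax":-66.7,"ay":6.4,"az":0,"claw":0},{"x":-0.033,"y":0.192,"z":0.038,"ax":-66.7,"ay":6.4,"az":0,"claw":0},{"x":-0.033,"y":0.192,"z":0.038,"ax":-66.7,"ay":6.4,"az":0,"claw":0},{"x":-0.033,"y":0.192,"z":0.038,"ax":-66.7,"ay":6.4,"az":0,"claw":0}]}}

```text
time_s: 21.45
tool_pos: [0.436, 0.2171, 0.1393]
tool_rot: [179.9, 44.7, 84.3]
force: [0.6, 0.1, -1.5]
grip_width: 0.0464
```

```bash
python3 - <<'E'
from h import *
o=status.get_obs(); print(o['time_s'],o['tool_pos'],o['tool_rot'],o['force'],o['qpos'].round(1),o['grip_width'])
snap('wrist','w20.png');snap('side','s20.png')
E
```

```text
21.45 [0.43603941 0.21705783 0.13929257] [179.90576524  44.73585695  84.33833136] [ 0.61069393  0.07816888 -1.48691594] [-52.4  28.    5.8  93.6  23.2  95.6 -57.6] 0.04639903016627401
```

View pics/w20.png

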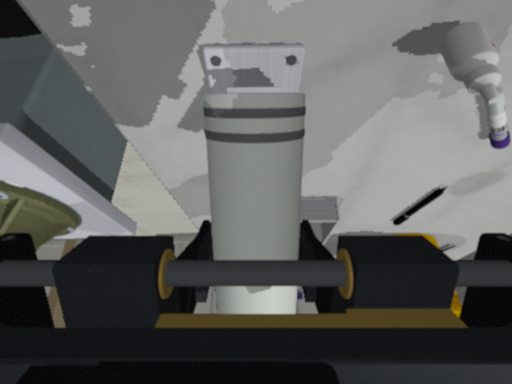

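View pics/s20.png

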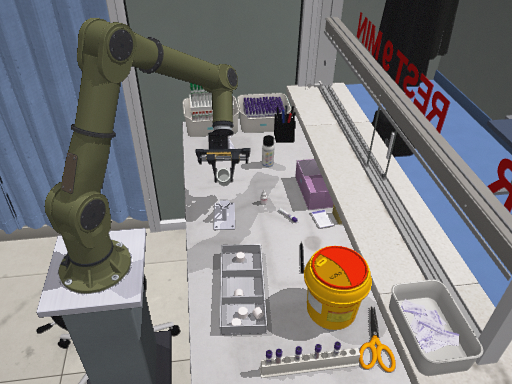

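>>> {"op": "step_arm", "data": {"series": [{"x":-0.001,"y":-0.015,"z":-0.013,"ax":0,"ay":0,"az":0,"claw":0},{"x":-0.003,"y":-0.03,"z":-0.027,"ax":0,"ay":0,"az":0,"claw":0},{"x":-0.004,"y":-0.042,"z":-0.039,"ax":0,"ay":0,"az":0,"claw":0},{"x":-0.005,"y":-0.047,"z":-0.043,"ax":0,"ay":0,"az":0,"claw":0},{"x":-0.005,"y":-0.0505,"z":-0.047,"ax":0,"ay":0,"az":0,"claw":0},{"x":-0.005,"y":-0.0505,"z":-0.047,"ax":0,"ay":0,"az":0,"claw":0},{"x":-0.005,"y":-0.0505,"z":-0.047,"ax":0,"ay":0,"az":0,"claw":0}]}}

```text
time_s: 22.25
tool_pos: [0.4311, 0.1678, 0.0923]
tool_rot: [179.9, 44.6, 84.4]
force: [1.2, -0.4, -1.9]
grip_width: 0.0466
```

```bash
python3 - <<'E'
from h import *
o=status.get_obs(); print(o['time_s'],o['tool_pos'],o['tool_rot'],o['force'])
snap('wrist','w21.png')
E
```

```text
22.25 [0.43114187 0.16775531 0.09232328] [179.86850438  44.60974486  84.36779555] [ 1.23451096 -0.4189446  -1.94102103]
```

View pics/w21.png

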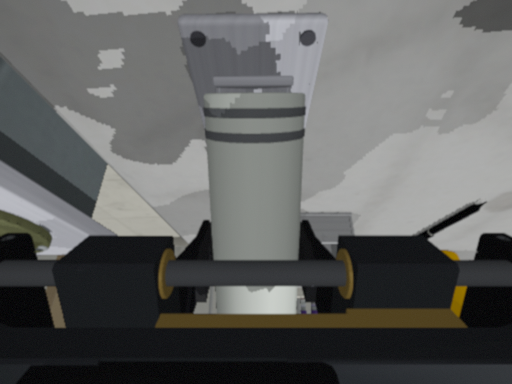

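>>> {"op": "step_arm", "data": {"series": [{"x":0,"y":-0.0005,"z":-0.0015,"ax":0,"ay":0,"az":0,"claw":0},{"x":0,"y":-0.0005,"z":-0.0015,"ax":0,"ay":0,"az":0,"claw":60},{"x":0,"y":-0.0005,"z":-0.0015,"ax":0,"ay":0,"az":0,"claw":100},{"x":0,"y":-0.0005,"z":-0.0015,"ax":0,"ay":0,"az":0,"claw":100},{"x":0,"y":-0.0005,"z":-0.0015,"ax":0,"ay":0,"az":0,"claw":100},{"x":0,"y":-0.0005,"z":-0.0015,"ax":0,"ay":0,"az":0,"claw":100},{"x":0.002,"y":0.02,"z":0.02,"ax":0,"ay":0,"az":0,"claw":100},{"x":0.004,"y":0.045,"z":0.045,"ax":0,"ay":0,"az":0,"claw":100},{"x":0.006,"y":0.07,"z":0.07,"ax":0,"ay":0,"az":0,"claw":100},{"x":0.009,"y":0.1,"z":0.1,"ax":0,"ay":0,"az":0,"claw":100},{"x":0.012,"y":0.13,"z":0.13,"ax":0,"ay":0,"az":0,"claw":100},{"x":0.012,"y":0.13,"z":0.13,"ax":0,"ay":0,"az":0,"claw":100}]}}

```text
time_s: 23.5
tool_pos: [0.4432, 0.3021, 0.2246]
tool_rot: [179.7, 44.3, 84.5]
force: [0.2, 1.1, -0.7]
grip_width: 0.0872
```

```bash
python3 - <<'E'
from h import *
o=status.get_obs(); print(o['time_s'],o['tool_pos'],o['tool_rot'],o['force'],o['grip_width'])
a=snap('wrist','w22.png');s=snap('side','s22.png');t=snap('top','t22.png')
cv2.imwrite('pics/s22c.png',cv2.resize(s[180:345,190:310,::-1],None,fx=3.6,fy=3.6))
cv2.imwrite('pics/t22c.png',cv2.resize(t[180:280,220:460,::-1],None,fx=3.3,fy=3.3))
E
```

```text
23.5 [0.44317163 0.30210233 0.22457373] [179.70027866  44.27944455  84.49956212] [ 0.18831488  1.07488118 -0.68834698] 0.08721319159325751
```

View pics/w22.png

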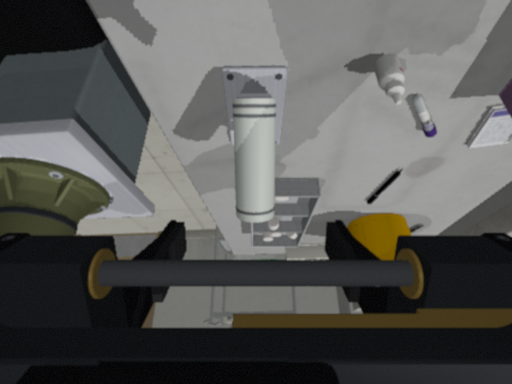

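View pics/s22c.png

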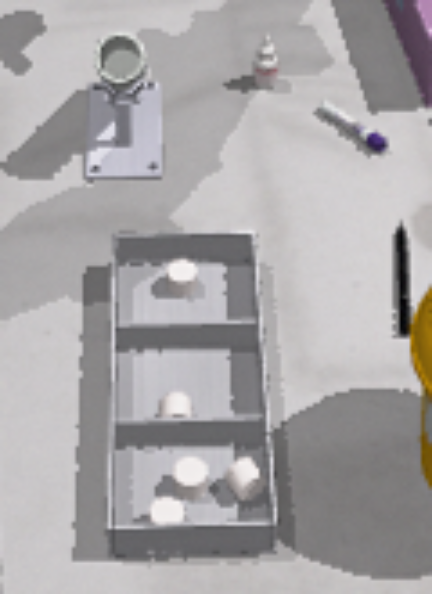

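View pics/t22c.png

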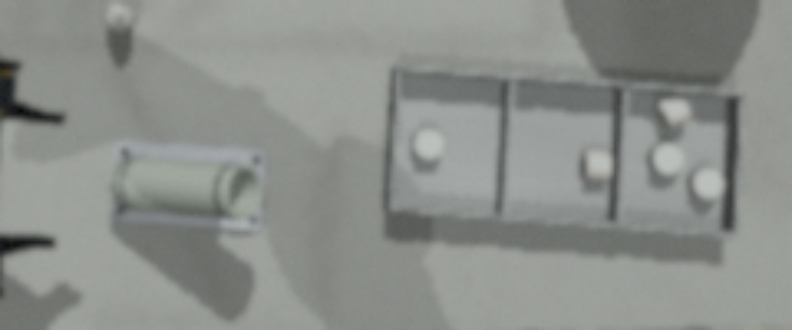

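```bash
python3 - <<'E'
from h import *
s=cam('side');t=cam('top')
print(tri(t,(293.4,237.3),s,(223.6,196.5)))
v=np.array([.0872,.9962])
for x,y in [(429,145),(598,164),(673,112),(667,160),(708,184)]:
    P=onz(t,x/3.3+220,y/3.3+180,.02)[:2]-[.4534,-.1539]; print('tray x,y',(P@[.9962,-.0872]).round(3),(P@v).round(3))
a=snap('side','s23.png').astype(int); b=cv2.imread('pics/s22.png')[:,:,::-1].astype(int)
print(abs(a-b)[240:345,190:280].max())
workorder.sign_off()
E
```

```text
(array([0.42925548, 0.13694948, 0.12971888]), np.float64(0.0006412097665325748))
tray x,y -0.001 0.115
tray x,y -0.008 -0.038
tray x,y 0.043 -0.103
tray x,y -0.001 -0.1
tray x,y -0.02 -0.137
26
the job is handed in; nothing more can be done
```

I laid the full tube in the 75 × 140 mm rest, let go, and took it again round its middle. I poured the tablets out mouth-down, bay by bay, then put the empty tube back in the rest, retreated and handed the job in at about 24 s.

**Tablets:** My last pictures show all five in the tray, split 3 (y ≈ −0.10, −0.10 and −0.14), 1 (y ≈ −0.04) and 1 (y ≈ +0.115) along the tray's y. Three came out together over the first bay because the tube did not level fast enough. I then inched the other two out one at a time.

**Tube:** It lies in the rest with its mouth about 6–7 mm from the computed seat, inside the 20 mm limit. I did not measure its underside separately at the end. The gripper is open and clear of it.

**Disagreements:**
- The wrist camera read about 4 px off along the tube compared with the top and side views, so I relied on those two.
- Two side pictures of the tray taken just before hand-in differed by up to 26 grey levels in places. I took this as image noise, because no tablet looked moved, but I did not check it further.
- I saw no bystander moved, but I did not measure their positions.

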